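# Weigh out tall nuts on the dispatch-desk scale

### The arm

A 6-joint arm with a two-finger parallel gripper is mounted at the origin on the work surface. World frame = base frame: x ahead of the robot, y to its left, z up, the work surface at z = 0. Lengths are in mm, angles in rad, forces in N, time in s.
With the tool pointing down it reaches from about 325 to 875 mm from the base axis. Payload 4.4 kg.
Tool frame: the origin (TCP) lies at the centre of the arm's flange, where the gripper is bolted on; the fingertips stand 173 mm ahead of it and the grasp point (between the pads) lies manip.grip_depth ahead of it (manip.grip_depth is the distance from the TCP to the grasp point, in mm); x points along the fingers, z is the direction in which the jaws open and shut, and the axes are right-handed (so a half turn about x gives the same grasp; the last joint's range is limited). The gripper opens to 85 mm and grips with 20 to 120 N. Pads are 22 mm wide; open, the fingers measure 114 mm over their backs; the gripper's body (76 mm by 85 mm) begins 54 mm behind the grasp point. The pads swing forward as they close: fully open they stand 13 mm farther back than shut.
Start: joints at [-1.498, 0.207, 1.542, -0, 1.393, -0.15], TCP at [127.601, -560.666, 404.682] pointing down, gripper open.
Joint ranges: [-2.73, 2.73], [-0.86, 2.22], [0.23, 2.46], [-1.11, 4.25], [0.08, 2.63], [-2.82, 2.82]. Speed limits (rad/s): [2.79, 2.79, 3.14, 3.14, 3.14, 3.14].

### API

Orientations are given as [roll, pitch, yaw] about the fixed x, y, z axes, in that order (R = Rz(yaw) Ry(pitch) Rx(roll)).
In Python, from plant import telemetry, imaging, manip gives the robot as it stands.
- The arm moves only by the tool step_arm, never from a script. Its argument "plan" is a list of rows, each a list of 7 numbers: the shift along the tool's x, y, z each as a share of 0.4 m, from -1 to 1, then the turn, a rotation vector about the tool's x, y, z each as a share of 30 degrees, from -1 to 1, then the gripper's target within -1 to 1 (fully open at 1, half-way at 0, shut at -1). A call has 1 to 8 rows; each row is the pose to reach, as a shift and turn from the pose commanded when the call began, along the tool's axes at that moment; what a row does not reach only later rows make up. A row lasts 1/12 s, in which the tool goes at most 41.7 mm and 7.16 degrees, less where a joint would pass 70% of its speed; a pose out of reach is approached as far as the arm can. A call with a number of a shift or a turn outside -1 to 1 is refused whole. A call with a gripper value outside its range is refused whole. The fingers move at their own pace and stop on an object; "newtons" is the grip in N (left out, the last holds). Time passes only in rows, so rows that repeat a pose let the fingers close. It gives the time, the measured TCP pose, the force and the opening at its end, in the units of the state.
- telemetry.state(): the state, without advancing time (a new reading comes with each control period).
- imaging.grab_frame(name): name is "side" or "top" or "wrist"; returns a dict with "img" (420x560x3 uint8, red, green, blue), "range_z" (420x560 float32, mm along the optical axis (not along the pixel's ray), 0 where there is no reading), "mtx" (3x3 intrinsics, pixels), "position" and "attitude" of the camera in the world. Camera axes: x right, y down, z forward; pixel columns grow to the right and rows downward; lengths in mm; the calibration is good to about 2 mm. A picture is of the moment at which its call begins.
- manip.close_job(): hands the job in, once; it reports no verdict.
The state is a dict: "clock": time; "joint_pos": joint angles; "dq": joint speeds; "tau": joint torques, N m; "tool_pos": TCP position; "tool_rot": TCP orientation; "ft_force": force on the tool from outside, world axes, zero at the start; "wrist_torque": the same for the moment, N m; "width": finger opening in mm.
Only numpy, scipy, OpenCV 4.12 (cv2) and the standard library are available. Lean on these libraries where they do the work, as an engineer would, in place of code of your own. Each camera call takes 0.05 s, during which the arm holds its last target. There are 200 camera calls.

### The job

Lift the weighing dish out of its stand by the tab, stand it upright on the bare desk and let go; then take it again by its two sides and lay it flat and centred on the round plate of the scale, open side up, without letting it topple or drop. Then put nuts from the tray into the dish one by one until the needle of the dial stands between the two marks of the band. Leave the unused nuts in their tray and do not disturb the mug, the stapler or the stamp.

Things in the scene. Friction and masses are not known exactly. Their poses are not given: they have to be found in the camera images.
- scale: Grey counter scale, 250 x 130 mm, fixed to the desk; its housing's top is 44 mm above the desk. Origin: on the desk below the centre of the weighing plate; z up. The housing reaches from x = -57 to +193 mm and y = -65 to +65 mm in this frame. The flat round dial (120 mm across, its window 62 mm above the desk) is centred at x = +125 mm.
- plate_top (a point): Centre of the top face of the scale's round steel weighing plate: 60 mm across, 6 mm thick, 90 mm above the desk when empty, on a thin stem, so that the fingers have some 35 mm of room beneath and around it. It is sprung: it sinks 3.3 mm per 100 g (300 N/m, damped) and settles within a second.
- needle (a joint): Reading of the dial's needle, rad, clockwise from above: 0 with the plate empty, pointing along the scale's +x; 1 rad per 100 g on the plate, dish included (dish alone: 1.2).
- needle_tip (a point): Tip of the black needle, 44 mm from the dial's centre; its x axis points along the needle, outwards.
- band (a joint): Setting of the target band, rad, in the same sense as the needle: the reading at the middle of the band. The band reaches 0.475 rad to either side, so that the target is a reading between band - 0.475 and band + 0.475. It cannot be moved, under its window, and differs from time to time.
- band_mid (a point): Middle of the dark band on the dial, a steel arc with a radial bar (mark) at either end, 36 mm from the dial's centre; its x axis points outwards through the band's middle.
- stand: Dark steel stand for the dish, 100 x 90 mm, fixed; origin on the desk under its centre, x along the slot. Floor 14 mm thick; end cheeks 6 mm thick at x = +-37.5 mm, 60 mm deep, reach 92 mm above the desk; low walls 6 mm thick at y = +-17.5 mm reach 49 mm. The dish stands in it with 2.5 mm of play all round, axes as the stand's; only its tab rises above the cheeks.
- dish: Open aluminium weighing dish, 120 g, 78 mm long, 64 wide, 24 deep outside (floor 4, walls 3 mm thick), with a tab at one short end. Origin: centre of the other short end, its foot: it stands upright on it, first in the stand. Own z: lengthwise to the tab; own y: out of the open side (floor's outer face at y = -12 mm, rim at +12); own x: across the width (sides at +-32 mm).
- dish_mid (a point): Middle of the dish, 39 mm along its z from the origin, at half width and half depth; axes as the dish's. The black tab is 30 mm wide (x), 10 mm thick (y), and reaches from 78 to 100 mm above the dish's origin (z), at half width and half depth.
- tray: Grey open parts tray, 170 x 170 mm, walls 12 mm high and 4 mm thick, floor 4 mm thick, fixed to the desk; origin on the desk under its centre. The stand and the tray lie on opposite sides of the scale, either way round.
- nut0: Tall steel hexagon nut, 24 mm across the flats, 26 mm high, standing in the tray; origin at the centre of its underside, z up, x towards a flat. The four nuts look alike but weigh from 55 to 85 g each.
- nut1: Tall nut, same as nut0.
- nut2: Tall nut, same as nut0.
- nut3: Tall nut, same as nut0.
- mug: White mug, 80 mm across, 95 mm high; bystander. Origin: centre of its underside.
- stapler: Black stapler, 130 x 36 x 45 mm; bystander. Origin: centre of its underside.
- stamp: Wooden rubber stamp, 60 x 30 mm, 76 mm high; bystander. Origin: centre of its underside.

How it is judged:
By the outcome, as a careful person would: the job done as asked, in the order asked, and still so for the second after the job is handed in, with the robot touching nothing.
It also fails if it takes over 72 s, if anything falls off the work surface, if the arm or the gripper's body presses on something with over 40 N, if the wrist force passes 120 N, or if a joint passes its speed limit or range.

## Working session

There is one attempt and no reset: what is moved stays moved. The work goes in short steps, Python scripts to look and compute and a tool call to move; the robot and the scene stay as the last step left them, time stands still between calls to the robot, and variables do not carry over. Pictures are saved under pics/ and viewed, about 8 in all and at most 12, crops included, and the job is handed in when it is done.

Besides the shell and the picture viewer there is one more tool, called after "Request:" in YAML: its name, and indented under it one key for each argument. step_arm: Moves the arm, as the interface text tells. Its arguments: {"type":"object","properties":{"plan":{"type":"array"},"newtons":{"type":"number"}},"required":["plan"]}

```bash
mkdir -p pics; ls
python3 - <<'E'
from plant import telemetry, imaging, manip
import cv2,numpy as np
s=telemetry.state(); print(s, manip.grip_depth)
for n in ("top","side"):
    f=imaging.grab_frame(n); cv2.imwrite(f"pics/{n}0.png",f["img"][...,::-1]); np.savez(f"{n}0.npz",**f)
    print(n,f["mtx"],f["position"],f["attitude"])
E
```

```text
pics
{'clock': 0.0, 'joint_pos': array([-1.49752063e+00,  2.07451800e-01,  1.54298557e+00,  9.06076111e-06,
        1.39350734e+00, -1.50534468e-01]), 'dq': array([ 0.00169711, -0.00097128,  0.00065883, -0.00017552, -0.00036893,
       -0.00067653]), 'tau': array([-7.95615665e-05, -3.83032966e+01, -2.91596657e+01, -2.88743440e-04,
        1.04793950e-02, -1.06956935e-05]), 'tool_pos': array([ 127.56257693, -560.29116346,  403.49224377]), 'tool_rot': array([2.98726793, 1.56844425, 1.64028016]), 'ft_force': array([-0.35516536,  0.17233409,  0.97207343]), 'wrist_torque': array([-0.03060749,  0.01981806, -0.05664121]), 'width': 85.13045301786897} 154.70000000000002
top [[427.99289555   0.         276.37887566]
 [  0.         427.99289555 211.27150105]
 [  0.           0.           1.        ]] [ 476.48468009    1.22432115 1140.33870167] [-3.0436279  -0.00686745 -1.59118004]
side [[416.89367621   0.         276.80036187]
 [  0.         416.89367621 210.61778571]
 [  0.           0.           1.        ]] [ 464.43810164 -655.96226     891.79160298] [-2.45797354  0.01225811 -0.20307622]
```

View pics/top0.png

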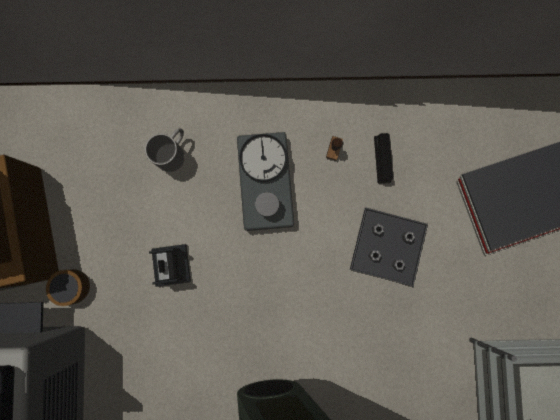

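View pics/side0.png

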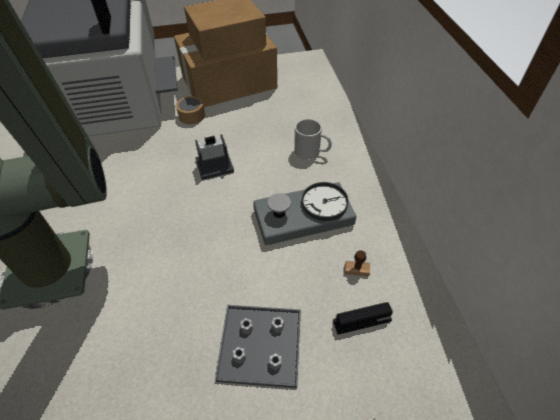

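Top view: scale at (265,180) with plate (267,205) and dial (263,158); stand with dish at (170,265), tray at (389,246) with nuts (378,230),(409,237),(375,256),(399,265); mug (163,151), stamp (335,148), stapler (383,158). Now the metric measurements.

```bash
cat > h.py <<'E'
import numpy as np, cv2
from scipy.spatial.transform import Rotation as Ro
def R(a): return Ro.from_euler('xyz',a).as_matrix()
def cloud(f):
    z=f["range_z"].astype(float); K=f["mtx"]; v,u=np.mgrid[:z.shape[0],:z.shape[1]]
    P=np.stack([(u-K[0,2])/K[0,0]*z,(v-K[1,2])/K[1,1]*z,z],-1)@R(f["attitude"]).T+f["position"]
    P[z==0]=np.nan; return P
def ray(f,u,v,h):
    K=f["mtx"]; d=R(f["attitude"])@np.array([(u-K[0,2])/K[0,0],(v-K[1,2])/K[1,1],1]); p=f["position"]
    return p+d*(h-p[2])/d[2]
def blobs(P,x0,x1,y0,y1,z0,z1,amin=8,mask=None):
    m=(P[...,0]>x0)&(P[...,0]<x1)&(P[...,1]>y0)&(P[...,1]<y1)&(P[...,2]>z0)&(P[...,2]<z1)
    if mask is not None: m&=mask
    n,l,s,c=cv2.connectedComponentsWithStats(m.astype(np.uint8))
    out=[]
    for i in range(1,n):
        if s[i,4]<amin: continue
        q=P[l==i]; r=cv2.minAreaRect(q[:,:2].astype(np.float32))
        out.append((s[i,4],c[i].round(1),q.mean(0).round(1),np.round(r[0],1),np.round(r[1],1),round(r[2],1)))
    return out
E
python3 - <<'E'
from h import *
f=dict(np.load("top0.npz")); P=cloud(f)
print("desk",np.nanmedian(P[300:370,120:220,2]),np.nanmedian(P[100:125,200:230,2]))
def show(n,*a):
    print(n); [print("  ",*b) for b in blobs(P,*a)]
show("plate",450,620,-60,100,84,100)
show("dial",450,750,-60,100,55,70)
show("housing",450,750,-100,100,35,52)
show("stand top",250,450,180,380,60,130)
show("tab",250,450,180,380,96,130)
show("stand all",250,450,180,380,8,130)
show("tray walls",250,520,-450,-150,8,16)
show("nuts",250,520,-450,-150,22,40)
show("mug",480,700,180,380,20,110)
show("st",480,700,-400,-100,20,110)
im=f["img"][...,::-1]
c=lambda u0,v0,w,h,s:cv2.resize(im[v0:v0+h,u0:u0+w],None,fx=s,fy=s,interpolation=cv2.INTER_CUBIC)
cv2.imwrite("pics/c1.png",np.hstack([c(225,125,80,110,5),c(140,235,60,55,5)[:,:].copy() if 0 else cv2.resize(c(140,235,60,83,1),(398,550),interpolation=cv2.INTER_CUBIC)]))
E
```

```text
desk -0.0021401944984518195 0.9583431477923341
plate
   415 [266.7 205. ] [595.6  15.5  90.4] [594.3  16. ] [56.9 51.4] 88.8
dial
   22 [240.3 153.3] [733.4  81.2  62. ] [733.1  81.5] [ 4.6 33.9] 80.2
   114 [266.6 170.9] [686.4  14.5  61.5] [697.1  15.1] [ 67.9 120.9] 18.0
   28 [262.7 155.4] [727.6  23.9  58.6] [731.  23.] [10.3 27.4] 89.0
housing
   16 [238.5 152.2] [741.2  87.2  42.5] [739.2  86.3] [ 5.2 21.4] 87.7
   2932 [265.5 190.8] [637.8  18.4  45.6] [647.   18.7] [212.1 130. ] 3.7
   21 [277.6 170.6] [689.1 -13.8  50.1] [690.  -12.9] [13.5 14.5] 42.1
stand top
   243 [164.9 275.4] [428.5 265.   91.6] [430.9 268. ] [39.6 59.1] 6.9
tab
   37 [161.5 269.6] [443.4 268.4 110.7] [442.4 269.2] [14.9  9.4] 2.0
stand all
   649 [170.7 275.2] [426.8 261.   47.7] [423.9 267.7] [92.4 51.9] 89.9
tray walls
   184 [400.6 268. ] [ 431.7 -331.3   11.7] [ 473.7 -303.5] [162.4 141.2] 73.9
   60 [354.7 252.8] [ 473.4 -212.3   11.7] [ 474.3 -212.3] [ 6.6 89.4] 76.8
nuts
   70 [409.  237.1] [ 511.2 -351.4   30.2] [ 510.3 -351.9] [25.3 18.3] 88.8
   81 [375.  255.1] [ 466.7 -261.2   29.8] [ 466.8 -262.1] [25.6 20.6] 88.8
   86 [398.8 264.5] [ 441.1 -321.7   29.9] [ 441.2 -322.6] [25.8 23.2] 88.5
mug
   139 [164.9 251.4] [486.7 268.9  76.2] [484.9 274. ] [13.4 58.7] 6.9
st
   191 [386.2 172.4] [ 680.1 -296.5   43.2] [ 680.3 -298.6] [39.3 29.9] 0.3
   87 [378. 229.] [ 534.  -271.9   29.5] [ 534.1 -272.4] [23.5 25.5] 34.0
   86 [408.6 236.6] [ 512.7 -350.8   29.7] [ 512.2 -351.3] [24.3 24.4] 40.4
```

View pics/c1.png

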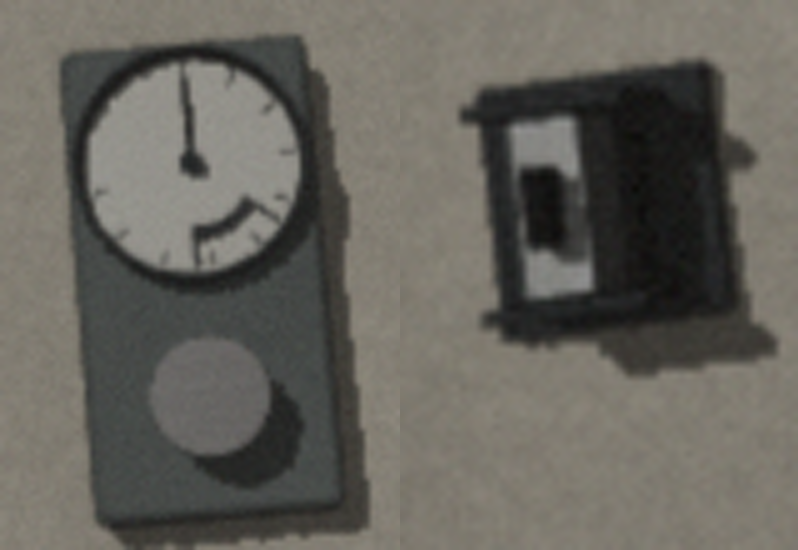

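Dial crop: centre (193,163), needle tip (183,65), band marks at (196,250) and (268,212), so the band mid is roughly 2.73 rad. That is about two nuts. Tab at (545,207), slot along world x. Next I check the open side from the depth data and compute the tool axes.

Run:
```python
from h import *
from plant import telemetry
f=dict(np.load("side0.npz")); P=cloud(f)
def show(n,*a):
    print(n); [print("  ",*b) for b in blobs(P,*a)]
show("tab",380,480,200,330,97,125)
for u in range(196,232,3):
    print(u,[tuple(P[v,u].round(0).astype(int)) for v in range(138,164,3) if np.isfinite(P[v,u,0])])
im=f["img"][130:180,185:245,::-1]; cv2.imwrite("pics/c2.png",cv2.resize(im,None,fx=8,fy=8,interpolation=cv2.INTER_CUBIC))
s=telemetry.state(); print(R(s["tool_rot"]).round(3))
```

```text
tab
   65 [209.3 139.1] [449.9 267.7 107.5] [449.8 268.5] [13.4 28.9] 88.9
196 [(np.int64(406), np.int64(410), np.int64(-1)), (np.int64(411), np.int64(286), np.int64(92)), (np.int64(410), np.int64(276), np.int64(90)), (np.int64(408), np.int64(282), np.int64(73)), (np.int64(402), np.int64(355), np.int64(-2)), (np.int64(401), np.int64(338), np.int64(0)), (np.int64(399), np.int64(327), np.int64(-2)), (np.int64(399), np.int64(296), np.int64(14)), (np.int64(398), np.int64(284), np.int64(13))]
199 [(np.int64(416), np.int64(409), np.int64(-1)), (np.int64(414), np.int64(397), np.int64(-4)), (np.int64(418), np.int64(274), np.int64(90)), (np.int64(412), np.int64(366), np.int64(-2)), (np.int64(416), np.int64(247), np.int64(91)), (np.int64(415), np.int64(236), np.int64(90)), (np.int64(414), np.int64(236), np.int64(79)), (np.int64(410), np.int64(260), np.int64(46)), (np.int64(407), np.int64(282), np.int64(13))]
202 [(np.int64(425), np.int64(410), np.int64(-4)), (np.int64(424), np.int64(391), np.int64(-1)), (np.int64(427), np.int64(275), np.int64(87)), (np.int64(426), np.int64(258), np.int64(91)),
[... 3378 characters left out ...]
int64(244), np.int64(79)), (np.int64(490), np.int64(248), np.int64(65)), (np.int64(489), np.int64(245), np.int64(55)), (np.int64(488), np.int64(246), np.int64(43)), (np.int64(487), np.int64(256), np.int64(21))]
229 [(np.int64(511), np.int64(385), np.int64(1)), (np.int64(509), np.int64(372), np.int64(-1)), (np.int64(507), np.int64(359), np.int64(-1)), (np.int64(505), np.int64(345), np.int64(-1)), (np.int64(503), np.int64(331), np.int64(-1)), (np.int64(502), np.int64(320), np.int64(-4)), (np.int64(500), np.int64(303), np.int64(0)), (np.int64(497), np.int64(277), np.int64(12)), (np.int64(496), np.int64(262), np.int64(14))]
[[-0.     0.975  0.222]
 [ 0.002  0.222 -0.975]
 [-1.     0.    -0.002]]
```

View pics/c2.png

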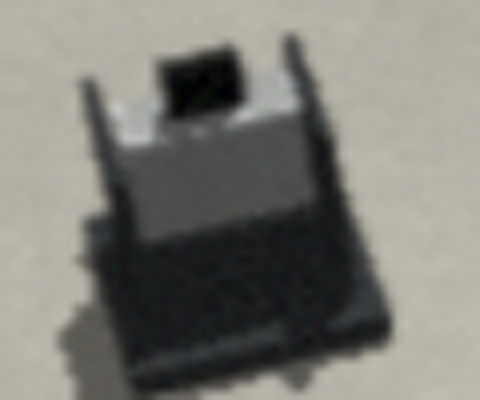

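The front face is a smooth sheet at y≈258 against the tab's centre at about 270. So the dish's floor faces −y and the open side faces +y; stand yaw is about +6.5°. I move above the tab.

Request:
step_arm:
  plan:
    - [0, 0.705, -0.425, 0, 0, 0, 1]
    - [0, 0.705, -0.425, 0, 0, 0, 1]
    - [0, 0.705, -0.425, 0, 0, 0, 1]
    - [0, 0.705, -0.425, 0, 0, 0, 1]
    - [0, 0.705, -0.425, 0, 0, 0, 1]
    - [0, 0.705, -0.425, 0, 0, 0, 1]
    - [0, 0.705, -0.425, 0, 0, 0, 1]
    - [0, 0.705, -0.425, 0, 0, 0, 1]

```text
clock: 0.77
tool_pos: [366.0, -330.2, 404.3]
tool_rot: [3.113, 1.57, 1.767]
ft_force: [1.0, -0.8, 0.6]
width: 85.4
```

Request:
step_arm:
  plan:
    - [0, 0.473, -0.56, 0, 0, 0, 1]
    - [0, 0.473, -0.56, 0, 0, 0, 1]
    - [0, 0.473, -0.56, 0, 0, 0, 1]
    - [0, 0.473, -0.56, 0, 0, 0, 1]
    - [0, 0.473, -0.56, 0, 0, 0, 1]
    - [0, 0.473, -0.56, 0, 0, 0, 1]
    - [0, 0.473, -0.56, 0, 0, 0, 1]
    - [0, 0.473, -0.56, 0, 0, 0, 1]

```text
clock: 1.43
tool_pos: [501.2, -66.2, 404.4]
tool_rot: [2.645, 1.567, 1.306]
ft_force: [-0.2, -0.9, -0.7]
width: 85.5
```

Request:
step_arm:
  plan:
    - [0, 0.06, -0.86, 0.21, 0, 0, 1]
    - [0, 0.06, -0.86, 0.21, 0, 0, 1]
    - [0, 0.06, -0.86, 0.21, 0, 0, 1]
    - [0, 0.06, -0.86, 0.21, 0, 0, 1]
    - [0, 0.06, -0.86, 0.21, 0, 0, 1]
    - [0, 0.06, -0.86, 0.21, 0, 0, 1]
    - [0, 0.06, -0.86, 0.21, 0, 0, 1]
    - [0, 0.06, -0.86, 0.21, 0, 0, 1]

```text
clock: 2.1
tool_pos: [447.7, 258.1, 404.4]
tool_rot: [-0.777, 1.57, -2.234]
ft_force: [0.6, 0.0, 0.3]
width: 85.3
```

Run:
```python
from h import *
from plant import telemetry, imaging, manip
f=imaging.grab_frame("wrist"); np.savez("w1.npz",**f); cv2.imwrite("pics/w1.png",f["img"][...,::-1])
s=telemetry.state(); print(s["clock"],s["joint_pos"].round(3),s["tool_pos"].round(1),R(s["tool_rot"]).round(3).tolist(),s["ft_force"],manip.grip_depth)
print(f["position"],R(f["attitude"]).round(3).tolist())
P=cloud(f)
def show(n,*a):
    print(n); [print("  ",*b) for b in blobs(P,*a)]
show("tab",380,500,200,330,104,125); show("tops",380,520,200,330,84,98)
```

```text
2.15 [0.366 0.085 1.68  0.007 1.375 1.815] [446.  264.2 404.6] [[-0.001, 0.993, 0.119], [0.007, 0.119, -0.993], [-1.0, -0.001, -0.007]] [-0.51600917  3.67080163 -0.51320315] 154.70000000000002
[514.10972374 266.1827259  373.85818522] [[0.113, -0.958, -0.264], [-0.994, -0.109, -0.031], [0.001, 0.265, -0.964]]
tab
   575 [261.5 193.6] [450.9 271.5 113.6] [450.  271.6] [29.8  9.7] 6.0
tops
   695 [261.9 140. ] [487.3 275.9  91.6] [487.1 275.9] [ 6.  59.6] 6.4
   2525 [262.7 196.8] [442.6 270.7  91.9] [445.9 271.2] [71.9 59. ] 6.7
```

View pics/w1.png

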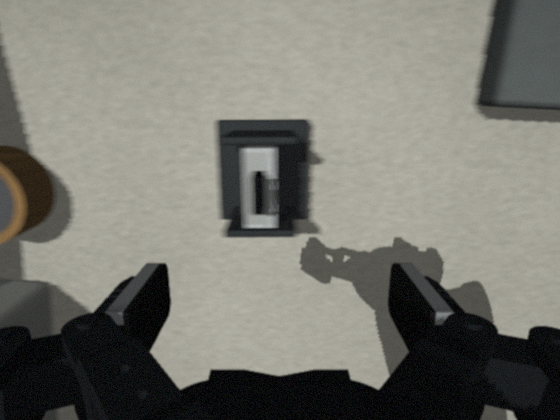

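The wrist view shows the tab at pixel (261,194), which is (450.0, 271.6) with yaw ≈6.3°. The cheek geometry gives the same centre to 0.3 mm.

Request:
step_arm:
  plan:
    - [0.23, 0.009, -0.014, 0, 0, 0, 0]
    - [0.23, 0.009, -0.014, 0, 0, 0, 0]
    - [0.23, 0.009, -0.014, 0, 0, 0, 0]
    - [0.23, 0.009, -0.014, 0, 0, 0, 0]
    - [0.23, 0.009, -0.014, 0, 0, 0, 0]

```text
clock: 2.57
tool_pos: [451.8, 262.1, 312.9]
tool_rot: [-1.185, 1.57, -2.643]
ft_force: [0.7, 0.5, 0.5]
width: 42.9
```

Run:
```python
from h import *
from plant import telemetry, manip
s=telemetry.state(); print(s["clock"],s["joint_pos"].round(3),s["tool_pos"].round(1),R(s["tool_rot"]).round(3).tolist(),s["width"],s["ft_force"],manip.grip_depth)
```

```text
2.5667 [ 0.36   0.192  1.761 -0.     1.189  1.818] [451.8 262.1 312.9] [[-0.001, 0.994, 0.113], [-0.0, 0.113, -0.994], [-1.0, -0.001, 0.0]] 42.88422959191103 [0.71605875 0.52221785 0.51143811] 154.70000000000002
```

Request:
step_arm:
  plan:
    - [0, -0.002, -0.024, 0.012, 0, 0, 0]
    - [0.02, -0.002, -0.024, 0.012, 0, 0, 0]
    - [0.113, -0.002, -0.024, 0.012, 0, 0, 0]
    - [0.113, -0.002, -0.024, 0.012, 0, 0, 0]
    - [0.113, -0.002, -0.024, 0.012, 0, 0, 0]
    - [0.113, -0.002, -0.024, 0.012, 0, 0, 0]

```text
clock: 3.07
tool_pos: [450.2, 272.3, 268.9]
tool_rot: [1.846, 1.569, 0.383]
ft_force: [0.0, -0.4, 0.4]
width: 42.8
```

Run:
```python
from h import *
from plant import telemetry, imaging
f=imaging.grab_frame("side"); cv2.imwrite("pics/s2.png",cv2.resize(f["img"][90:200,160:270,::-1],None,fx=5,fy=5,interpolation=cv2.INTER_CUBIC))
s=telemetry.state(); print(s["clock"],s["tool_pos"].round(1),R(s["tool_rot"]).round(3).tolist(),s["width"],s["ft_force"])
```

```text
3.1167 [450.6 272.4 269.5] [[0.003, 0.994, 0.107], [0.001, 0.107, -0.994], [-1.0, 0.004, -0.001]] 42.82501452775342 [ 0.94227899 -0.0172445  -0.05974398]
```

View pics/s2.png

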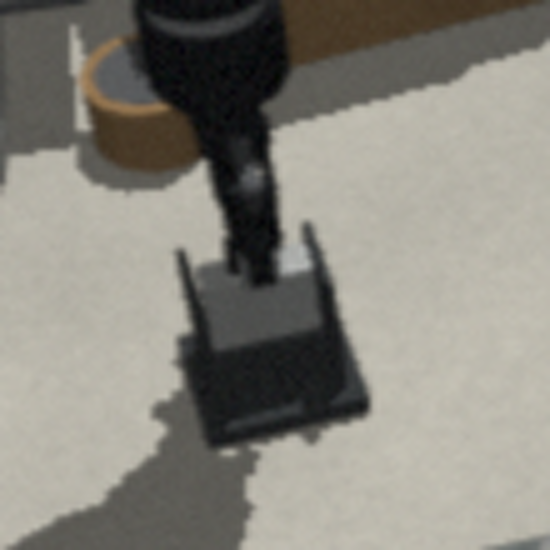

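The fingers straddle the tab (crop (250,265)) cleanly. Close in stages, watching the force.

Request:
step_arm:
  plan:
    - [0, 0, 0, 0, 0, 0, -0.6]
    - [0, 0, 0, 0, 0, 0, -0.6]
    - [0, 0, 0, 0, 0, 0, -0.6]
    - [0, 0, 0, 0, 0, 0, -0.6]
  newtons: 40

```text
clock: 3.45
tool_pos: [449.8, 272.2, 268.2]
tool_rot: [1.824, 1.569, 0.36]
ft_force: [0.1, 0.2, 0.3]
width: 17.0
```

Request:
step_arm:
  plan:
    - [0, 0, 0, 0, 0, 0, -1]
    - [0, 0, 0, 0, 0, 0, -1]
    - [0, 0, 0, 0, 0, 0, -1]
    - [0, 0, 0, 0, 0, 0, -1]
    - [0, 0, 0, 0, 0, 0, -1]

```text
clock: 3.87
tool_pos: [449.9, 272.1, 268.0]
tool_rot: [1.55, 1.57, 0.087]
ft_force: [-0.0, -1.6, 4.8]
width: 9.1
```

Request:
step_arm:
  plan:
    - [-0.02, 0, 0, 0, 0, 0, -1]
    - [-0.06, 0, 0, 0, 0, 0, -1]
    - [-0.12, 0, 0, 0, 0, 0, -1]
    - [-0.2, 0, 0, 0, 0, 0, -1]
    - [-0.28, 0, 0, 0, 0, 0, -1]
    - [-0.28, 0, 0, 0, 0, 0, -1]

```text
clock: 4.37
tool_pos: [451.5, 273.1, 386.8]
tool_rot: [1.882, 1.558, 0.419]
ft_force: [1.1, 0.5, -0.3]
width: 9.1
```

Request:
step_arm:
  plan:
    - [0, 0.04, 0.06, -0.2, 0, 0, -1]
    - [0, 0.09, 0.13, -0.4, 0, 0, -1]
    - [0, 0.14, 0.2, -0.6, 0, 0, -1]
    - [0, 0.18, 0.26, -0.8, 0, 0, -1]
    - [0, 0.217, 0.318, -1, 0, 0, -1]
    - [0, 0.217, 0.318, -1, 0, 0, -1]

```text
clock: 4.87
tool_pos: [551.9, 151.3, 378.8]
tool_rot: [-0.16, 1.568, -1.101]
ft_force: [0.1, 0.1, -1.5]
width: 9.3
```

Request:
step_arm:
  plan:
    - [0, 0, 0, -0.2, 0, 0, -1]
    - [0, 0, 0, -0.4, 0, 0, -1]
    - [0, 0, 0, -0.6, 0, 0, -1]
    - [0, 0, 0, -0.8, 0, 0, -1]
    - [0, 0, 0, -1, 0, 0, -1]

```text
clock: 5.28
tool_pos: [548.9, 155.4, 378.5]
tool_rot: [-2.913, 1.569, 2.959]
ft_force: [0.8, -0.3, -1.4]
width: 9.2
```

Request:
step_arm:
  plan:
    - [0, 0, 0, -0.2, 0, 0, -1]
    - [0, 0, 0, -0.4, 0, 0, -1]
    - [0, 0, 0, -0.6, 0, 0, -1]
    - [0, 0, 0, -0.8, 0, 0, -1]
    - [0, 0, 0, -1, 0, 0, -1]

```text
clock: 5.7
tool_pos: [548.9, 155.5, 378.6]
tool_rot: [2.849, 1.569, 2.961]
ft_force: [-1.0, -0.5, -1.2]
width: 8.9
```

Request:
step_arm:
  plan:
    - [0, 0, 0, -0.15, 0, 0, -1]
    - [0, 0, 0, -0.31, 0, 0, -1]
    - [0, 0, 0, -0.31, 0, 0, -1]
    - [0, 0, 0, -0.31, 0, 0, -1]

```text
clock: 6.03
tool_pos: [549.1, 155.3, 378.8]
tool_rot: [2.755, 1.569, 3.023]
ft_force: [0.9, 0.7, -0.6]
width: 9.2
```

Run:
```python
from h import *
from plant import telemetry, imaging
f=imaging.grab_frame("side"); cv2.imwrite("pics/s3.png",cv2.resize(f["img"][60:260,160:360,::-1],None,fx=3,fy=3,interpolation=cv2.INTER_CUBIC))
s=telemetry.state(); print(s["clock"],s["joint_pos"].round(3),s["tool_pos"].round(1),R(s["tool_rot"]).round(3).tolist(),s["width"],s["ft_force"])
```

```text
6.0833 [ 0.124  0.22   1.58   0.     1.343 -0.144] [549.2 155.2 379. ] [[-0.001, -0.265, 0.964], [0.0, 0.964, 0.265], [-1.0, 0.0, -0.001]] 8.980523408680485 [-0.6843082  -0.58810665 -1.1370724 ]
```

View pics/s3.png

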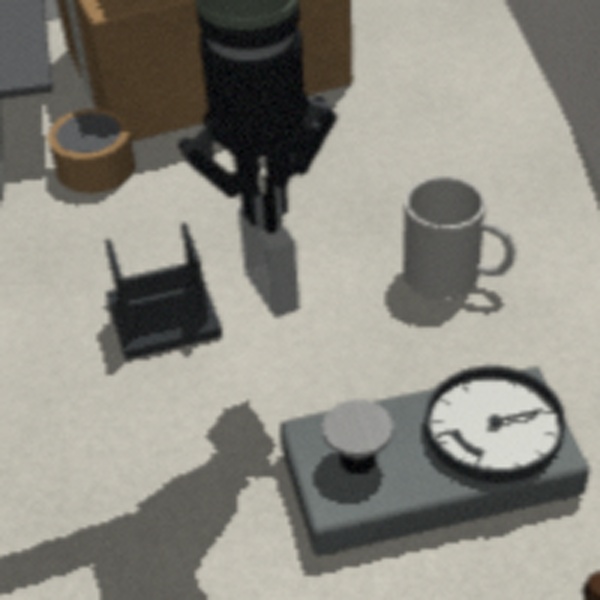

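The dish hangs upright from the tab, with its grey floor face away from the robot. A fit of the link geometry from the logged poses checks whether the tilted re-grasp and placing are feasible.

Run:
```python
import numpy as np
from scipy.optimize import fsolve
L1,L2,b=450,500,92
def ik(rho,zg,t,D,fwd):  # t from vertical; fwd=+1 points outward, -1 back
    h=143.7+D; phi=np.pi-fwd*np.radians(t); d=D+154.7
    wr,wz=rho-d*np.sin(phi),zg-d*np.cos(phi)
    F=lambda q:[L1*np.sin(q[0])+L2*np.sin(q[0]+q[1])+b*np.cos(q[0]+q[1])-wr, h+L1*np.cos(q[0])+L2*np.cos(q[0]+q[1])-b*np.sin(q[0]+q[1])-wz]
    q,_,ok,_=fsolve(F,[0.2,1.6],full_output=1); return ok,(wr,wz),np.round([*q,phi-q.sum()],2)
for D in (80,150,200):
  for t in (40,50,60): print(D,t,"pick",ik(564,45,t,D,1),ik(564,150,t,D,1),"place",ik(590,102,90-t,D,-1))
```

```text
80 40 pick (1, (np.float64(413.13774800656915), np.float64(224.7906308000241)), array([0.31, 2.08, 0.06])) (1, (np.float64(413.13774800656915), np.float64(329.79063080002413)), array([0.08, 2.04, 0.32])) place (1, (np.float64(769.7906308000241), np.float64(252.86225199343082)), array([0.85, 1.1 , 2.07]))
80 50 pick (1, (np.float64(384.20936919997587), np.float64(195.8622519934308)), array([ 0.34,  2.14, -0.21])) (1, (np.float64(384.20936919997587), np.float64(300.8622519934308)), array([0.08, 2.13, 0.06])) place (1, (np.float64(740.8622519934307), np.float64(281.79063080002413)), array([0.76, 1.19, 1.89]))
80 60 pick (1, (np.float64(360.74383773179227), np.float64(162.35000000000005)), array([ 0.41,  2.19, -0.5 ])) (1, (np.float64(360.74383773179227), np.float64(267.35)), array([ 0.11,  2.19, -0.21])) place (1, (np.float64(707.3499999999999), np.float64(305.2561622682078)), array([0.67, 1.29, 1.71]))
150 40 pick (1, (np.float64(368.1426153285114), np.float64(278.41374181835255)), array([ 0.28,  2.18, -0.02])) (1, (np.float64(368.1426153285114), np.float64(383.41374181835255)), array(
[... 960 characters left out ...]
4(861.7159639743015), np.float64(329.9967651558155)), array([1.1 , 0.73, 2.19]))
200 50 pick (1, (np.float64(292.2840360256985), np.float64(272.9967651558155)), array([ 0.37,  2.33, -0.43])) (1, (np.float64(292.2840360256985), np.float64(377.9967651558155)), array([-0.  ,  2.35, -0.08])) place (1, (np.float64(817.9967651558154), np.float64(373.7159639743015)), array([0.95, 0.91, 1.98]))
200 60 pick (1, (np.float64(256.8207892776597), np.float64(222.35000000000008)), array([ 0.54,  2.37, -0.81])) (1, (np.float64(256.8207892776597), np.float64(327.3500000000001)), array([ 0.11,  2.43, -0.44])) place (1, (np.float64(767.3499999999999), np.float64(409.17921072234043)), array([0.8 , 1.1 , 1.77]))
```

The outward tilt would run joint 5 to its limit, while a sideways tilt of about 45° suits the wrist. So I turn the dish to face +y, with its yaw matching the scale, move to the clear spot (590,150) and lower.

Request:
step_arm:
  plan:
    - [0, -0.01, 0.03, 0.2, 0, 0, -1]
    - [0, -0.02, 0.06, 0.4, 0, 0, -1]
    - [0, -0.039, 0.095, 0.6, 0, 0, -1]
    - [0, -0.039, 0.095, 0.8, 0, 0, -1]
    - [0, -0.039, 0.095, 1, 0, 0, -1]

```text
clock: 6.5
tool_pos: [590.9, 149.9, 379.1]
tool_rot: [2.992, 1.57, 2.731]
ft_force: [-0.4, 0.6, -2.0]
width: 9.1
```

Request:
step_arm:
  plan:
    - [0, 0, 0, 0.2, 0, 0, -1]
    - [0, 0, 0, 0.4, 0, 0, -1]
    - [0, 0, 0, 0.6, 0, 0, -1]
    - [0, 0, 0, 0.8, 0, 0, -1]
    - [0, 0, 0, 1, 0, 0, -1]

```text
clock: 6.92
tool_pos: [590.2, 150.2, 379.1]
tool_rot: [-2.536, 1.57, 2.963]
ft_force: [-0.3, -0.4, -1.8]
width: 9.1
```

Request:
step_arm:
  plan:
    - [0.03, 0, 0, 0.2, 0, 0, -1]
    - [0.06, 0, 0, 0.4, 0, 0, -1]
    - [0.1, 0, 0, 0.6, 0, 0, -1]
    - [0.12, 0, 0, 0.8, 0, 0, -1]
    - [0.14, 0, 0, 1, 0, 0, -1]

```text
clock: 7.33
tool_pos: [589.8, 150.2, 322.1]
tool_rot: [-1.832, 1.569, -3.14]
ft_force: [-0.2, -0.1, -1.4]
width: 8.9
```

Request:
step_arm:
  plan:
    - [0.03, 0, 0, 0.2, 0, 0, -1]
    - [0.06, 0, 0, 0.38, 0, 0, -1]
    - [0.1, 0, 0, 0.38, 0, 0, -1]
    - [0.13, 0, 0, 0.38, 0, 0, -1]
    - [0.15, 0, 0, 0.38, 0, 0, -1]
    - [0.15, 0, 0, 0.38, 0, 0, -1]
    - [0.15, 0, 0, 0.38, 0, 0, -1]

```text
clock: 7.92
tool_pos: [590.2, 150.0, 263.0]
tool_rot: [-1.589, 1.57, -3.089]
ft_force: [-0.8, 0.6, -0.3]
width: 9.5
```

```bash
cat >> h.py <<'E'
def st():
    from plant import telemetry
    s=telemetry.state(); print(round(s["clock"],2),s["joint_pos"].round(2),s["tool_pos"].round(1),R(s["tool_rot"]).round(3).tolist(),round(s["width"],1),s["ft_force"].round(1)); return s
E
python3 - <<'E'
from h import *
st()
E
```

```text
7.92 [0.11 0.42 1.57 0.   1.15 1.61] [590.2 150.  263. ] [[-0.001, 0.998, 0.07], [-0.0, 0.07, -0.998], [-1.0, -0.001, -0.0]] 9.5 [-0.8  0.6 -0.3]
```

Request:
step_arm:
  plan:
    - [0.008, 0, 0, 0, 0, 0, -1]
    - [0.016, 0, 0, 0, 0, 0, -1]
    - [0.018, 0, 0, 0, 0, 0, -1]
    - [0.018, 0, 0, 0, 0, 0, -1]

```text
clock: 8.25
tool_pos: [590.3, 150.0, 256.4]
tool_rot: [1.78, 1.571, 0.28]
ft_force: [-0.4, -0.2, -1.0]
width: 9.2
```

Request:
step_arm:
  plan:
    - [0.002, 0, 0, 0, 0, 0, -1]
    - [0.004, 0, 0, 0, 0, 0, -1]
    - [0.004, 0, 0, 0, 0, 0, -1]
    - [0.004, 0, 0, 0, 0, 0, -1]

```text
clock: 8.58
tool_pos: [590.3, 150.0, 254.7]
tool_rot: [-1.609, 1.571, -3.109]
ft_force: [-0.3, 0.4, -1.0]
width: 9.3
```

Request:
step_arm:
  plan:
    - [0.001, 0, 0, 0, 0, 0, -1]
    - [0.003, 0, 0, 0, 0, 0, -1]
    - [0.003, 0, 0, 0, 0, 0, -1]
    - [0.003, 0, 0, 0, 0, 0, -1]

```text
clock: 8.92
tool_pos: [590.5, 150.0, 254.0]
tool_rot: [1.462, 1.57, -0.038]
ft_force: [-0.7, -0.4, 1.9]
width: 9.1
```

Request:
step_arm:
  plan:
    - [0.001, 0, 0, 0, 0, 0, -1]
    - [0.003, 0, 0, 0, 0, 0, -1]
    - [0.003, 0, 0, 0, 0, 0, -1]
    - [0.003, 0, 0, 0, 0, 0, -1]

```text
clock: 9.25
tool_pos: [590.6, 150.1, 254.0]
tool_rot: [1.38, 1.57, -0.12]
ft_force: [-3.6, 0.1, 8.3]
width: 8.8
```

Request:
step_arm:
  plan:
    - [0, 0, 0, 0, 0, 0, -0.7]
    - [0, 0, 0, 0, 0, 0, -0.6]
    - [0, 0, 0, 0, 0, 0, -0.4]
    - [0, 0, 0, 0, 0, 0, -0.2]
    - [0, 0, 0, 0, 0, 0, 0]
    - [0, 0, 0, 0, 0, 0, 0]

```text
clock: 9.75
tool_pos: [590.3, 150.0, 252.0]
tool_rot: [-1.606, 1.57, -3.106]
ft_force: [-0.2, 0.5, -0.5]
width: 42.6
```

Request:
step_arm:
  plan:
    - [-0.05, 0, 0, 0, 0, 0, 0]
    - [-0.13, 0, 0, 0, 0, 0, 1]
    - [-0.23, 0, 0, 0, 0, 0, 1]
    - [-0.33, 0, 0, 0, 0, 0, 1]
    - [-0.4, 0, 0, 0, 0, 0, 1]
    - [-0.4, 0, 0, 0, 0, 0, 1]

```text
clock: 10.25
tool_pos: [592.3, 150.3, 421.4]
tool_rot: [1.609, 1.555, 0.11]
ft_force: [1.7, -0.2, 1.1]
width: 85.4
```

Run:
```python
from h import *
from plant import imaging
st()
f=imaging.grab_frame("wrist"); np.savez("w2.npz",**f); P=cloud(f)
cv2.imwrite("pics/w2.png",f["img"][...,::-1])
for n,a in (("tab",(500,680,90,210,96,108)),("end",(500,680,90,210,72,84)),("plate",(540,660,-40,70,85,96))):
    print(n); [print("  ",*b) for b in blobs(P,*a)]
```

```text
10.25 [0.11 0.27 1.43 0.   1.43 1.61] [592.3 150.3 421.4] [[0.016, 0.997, 0.071], [0.002, 0.071, -0.997], [-1.0, 0.016, -0.001]] 85.4 [ 1.7 -0.2  1.1]
tab
   423 [279.5 197.7] [591.5 150.4 100. ] [591.1 150.4] [29.2  9.1] 4.1
end
   1536 [279.5 189.6] [593.4 150.5  78.3] [590.9 150.2] [63.9 24. ] 3.8
plate
   3882 [437.6 199. ] [597.4  16.9  90.2] [596.4  16.1] [59.4 59.4] 12.3
```

View pics/w2.png

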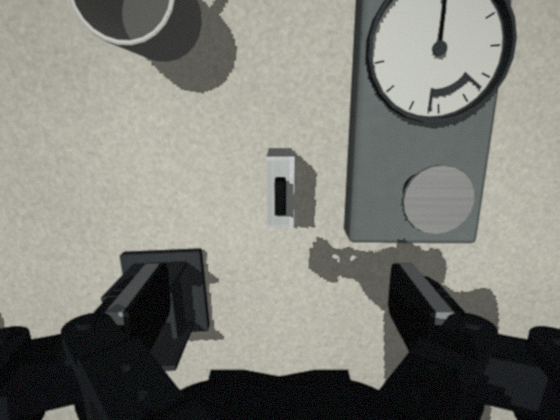

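The dish stands upright at (590.9, 150.2), yaw 4.0°, with the tab top and the end at the same place; plate centre is about (596.5, 16.3). Next: regrip by the sides, tilted 45° from the open (+y) side.

Request:
step_arm:
  plan:
    - [0, 0, -0.09, -0.2, 0, 0, 1]
    - [0, 0, -0.19, -0.4, 0, 0, 1]
    - [0, 0, -0.28, -0.6, 0, 0, 1]
    - [0, 0, -0.38, -0.8, 0, 0, 1]
    - [0, 0, -0.476, -1, 0, 0, 1]
    - [0, 0, -0.476, -1, 0, 0, 1]

```text
clock: 10.8
tool_pos: [574.6, 346.1, 409.6]
tool_rot: [-2.773, 1.566, 2.544]
ft_force: [-0.2, -0.2, -0.2]
width: 85.8
```

Request:
step_arm:
  plan:
    - [0, 0, 0, -0.2, 0, 0, 1]
    - [0, 0, 0, -0.4, 0, 0, 1]
    - [0, 0, 0, -0.6, 0, 0, 1]
    - [0, 0, 0, -0.8, 0, 0, 1]
    - [0, 0, 0, -1, 0, 0, 1]

```text
clock: 11.22
tool_pos: [576.6, 339.5, 409.8]
tool_rot: [-2.242, 1.567, -2.69]
ft_force: [0.1, -0.1, 0.1]
width: 85.4
```

Request:
step_arm:
  plan:
    - [0, 0, 0, -0.2, 0, 0, 1]
    - [0, 0, 0, -0.4, 0, 0, 1]
    - [0, 0, 0, -0.6, 0, 0, 1]
    - [0, 0, 0, -0.8, 0, 0, 1]
    - [0, 0, 0, -1, 0, 0, 1]

```text
clock: 11.63
tool_pos: [576.6, 339.3, 409.9]
tool_rot: [-2.76, 1.567, -2.684]
ft_force: [0.2, -0.6, 0.5]
width: 85.6
```

Request:
step_arm:
  plan:
    - [0, 0, 0, 0, 0, -0.2, 1]
    - [0, 0, 0, 0, 0, -0.4, 1]
    - [0, 0, 0, 0, 0, -0.6, 1]
    - [0, 0, 0, 0, 0, -0.8, 1]
    - [0, 0, 0, 0, 0, -1, 1]
    - [0, 0, 0, 0, 0, -1, 1]

```text
clock: 12.13
tool_pos: [576.3, 340.4, 408.9]
tool_rot: [-1.58, 1.043, -1.507]
ft_force: [-0.8, 0.7, -0.6]
width: 85.1
```

Run:
```python
from h import *
st()
```

```text
12.13 [ 0.5   0.49  1.2  -0.48  1.68  0.43] [576.3 340.4 408.9] [[0.032, -0.064, 0.997], [-0.503, 0.861, 0.072], [-0.864, -0.504, -0.005]] 85.1 [-0.8  0.7 -0.6]
```

Request:
step_arm:
  plan:
    - [0.08, 0.045, 0, 0, 0, -0.2, 1]
    - [0.16, 0.09, 0, 0, 0, -0.4, 1]
    - [0.24, 0.14, 0, 0, 0, -0.5, 1]
    - [0.32, 0.185, 0, 0, 0, -0.5, 1]
    - [0.376, 0.219, 0, 0, 0, -0.5, 1]
    - [0.376, 0.219, 0, 0, 0, -0.5, 1]
    - [0.376, 0.219, 0, 0, 0, -0.5, 1]

```text
clock: 12.72
tool_pos: [576.0, 339.6, 235.5]
tool_rot: [-1.579, 0.784, -1.506]
ft_force: [0.2, 0.8, 0.3]
width: 85.3
```

Run:
```python
from h import *
s=st(); Rt=R(s["tool_rot"])
y=np.radians(4); dx=np.array([np.cos(y),np.sin(y),0]); dy=np.array([-np.sin(y),np.cos(y),0])
d=-(dy+[0,0,1])/2**.5; T=np.array([590.9,150.2,44])-150*d
Rg=np.column_stack([d,np.cross(dx,d),dx])
print("shift share",(Rt.T@(T-s["tool_pos"])/400).round(4),"turn share",np.degrees(Ro.from_matrix(Rt.T@Rg).as_rotvec()).round(2)/30)
```

```text
12.72 [ 0.54  0.71  1.28 -0.68  1.58  0.62] [576.  339.6 235.5] [[0.046, -0.053, 0.998], [-0.707, 0.704, 0.07], [-0.706, -0.708, -0.006]] 85.3 [0.2 0.8 0.3]
shift share [0.2993 0.0031 0.0053] turn share [ 0.008      -0.00733333  0.00266667]
```

Request:
step_arm:
  plan:
    - [0.02, 0.003, 0.005, 0.01, -0.01, 0, 1]
    - [0.08, 0.003, 0.005, 0.01, -0.01, 0, 1]
    - [0.15, 0.003, 0.005, 0.01, -0.01, 0, 1]
    - [0.22, 0.003, 0.005, 0.01, -0.01, 0, 1]
    - [0.27, 0.003, 0.005, 0.01, -0.01, 0, 1]
    - [0.3, 0.003, 0.005, 0.01, -0.01, 0, 1]
    - [0.3, 0.003, 0.005, 0.01, -0.01, 0, 1]
    - [0.3, 0.003, 0.005, 0.01, -0.01, 0, 1]

```text
clock: 13.38
tool_pos: [585.8, 256.9, 154.3]
tool_rot: [-1.556, 0.786, -1.49]
ft_force: [0.4, 0.8, 0.6]
width: 85.9
```

Run:
```python
from h import *
from plant import imaging
s=st()
f=imaging.grab_frame("wrist"); np.savez("w3.npz",**f); P=cloud(f)
print([*blobs(P,500,680,90,210,72,108)])
g=imaging.grab_frame("side")
cv2.imwrite("pics/w3.png",np.hstack([cv2.resize(f["img"][...,::-1],(400,300)),cv2.resize(g["img"][80:230,220:420,::-1],(400,300))]))
```

```text
13.38 [ 0.43  0.76  1.41 -0.74  1.37  0.67] [585.8 256.9 154.3] [[0.057, -0.042, 0.997], [-0.704, 0.707, 0.07], [-0.708, -0.706, 0.01]] 85.9 [0.4 0.8 0.6]
[(np.int32(28851), array([275.2, 385. ]), array([590. , 194.1,  79.4]), array([591.6, 174.6]), array([137. ,  70.9]), 0.0)]
```

View pics/w3.png

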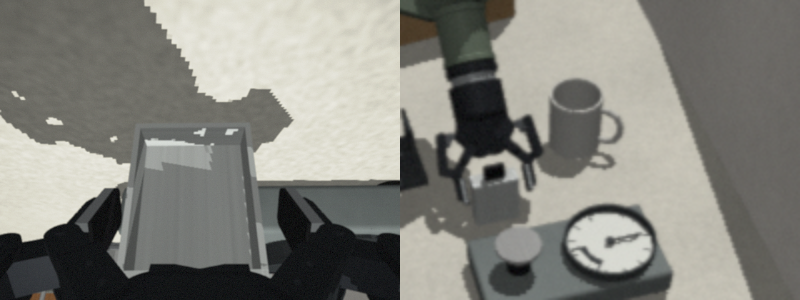

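The wrist view shows the dish's open side centred between the pads: its sides lie at columns 135–255 and the fingers at 105 and 290. The side view agrees. Close.

Request:
step_arm:
  plan:
    - [0, 0, 0, 0, 0, 0, 0.7]
    - [0, 0, 0, 0, 0, 0, 0.6]
    - [0, 0, 0, 0, 0, 0, 0.4]
    - [0, 0, 0, 0, 0, 0, 0]
    - [0, 0, 0, 0, 0, 0, -0.4]
    - [0, 0, 0, 0, 0, 0, -0.4]
    - [0, 0, 0, 0, 0, 0, -0.4]
  newtons: 40

```text
clock: 14.07
tool_pos: [585.1, 257.8, 153.8]
tool_rot: [-1.558, 0.786, -1.49]
ft_force: [-1.8, 2.9, 5.7]
width: 63.8
```

Run:
```python
from h import *
st()
```

```text
14.07 [ 0.43  0.76  1.41 -0.74  1.37  0.67] [585.1 257.8 153.8] [[0.057, -0.044, 0.997], [-0.705, 0.706, 0.071], [-0.707, -0.707, 0.009]] 63.8 [-1.8  2.9  5.7]
```

Held at 63.8 mm. Lift, then roll the dish flat in three turns while travelling to the plate.

Request:
step_arm:
  plan:
    - [-0.02, -0.02, 0, 0, 0, 0, -0.4]
    - [-0.06, -0.06, 0, 0, 0, 0, -0.4]
    - [-0.12, -0.12, 0, 0, 0, 0, -0.4]
    - [-0.19, -0.19, 0, 0, 0, 0, -0.4]
    - [-0.26, -0.26, 0, 0, 0, 0, -0.4]
    - [-0.311, -0.311, 0, 0, 0, 0, -0.4]
    - [-0.311, -0.311, 0, 0, 0, 0, -0.4]

```text
clock: 14.65
tool_pos: [585.4, 257.5, 337.7]
tool_rot: [-1.54, 0.788, -1.478]
ft_force: [0.5, 0.7, -0.2]
width: 63.3
```

Request:
step_arm:
  plan:
    - [0, 0, 0, 0, 0, 0.15, -0.4]
    - [0, 0, 0, 0, 0, 0.35, -0.4]
    - [0, 0, 0, 0, 0, 0.55, -0.4]
    - [0, 0, 0, 0, 0, 0.78, -0.4]
    - [0, 0, 0, 0, 0, 1, -0.4]

```text
clock: 15.07
tool_pos: [583.0, 256.9, 327.6]
tool_rot: [-1.546, 1.314, -1.476]
ft_force: [0.1, 0.1, -1.4]
width: 63.5
```

Request:
step_arm:
  plan:
    - [0.02, -0.08, -0.005, 0, 0, 0.15, -0.4]
    - [0.045, -0.16, -0.012, 0, 0, 0.35, -0.4]
    - [0.07, -0.25, -0.02, 0, 0, 0.55, -0.4]
    - [0.09, -0.34, -0.025, 0, 0, 0.75, -0.4]
    - [0.115, -0.42, -0.03, 0, 0, 0.9, -0.4]
    - [0.13, -0.483, -0.035, 0, 0, 1, -0.4]

```text
clock: 15.57
tool_pos: [582.8, 53.3, 327.1]
tool_rot: [1.548, 1.306, 1.617]
ft_force: [-0.2, 0.3, -1.8]
width: 63.5
```

Request:
step_arm:
  plan:
    - [-0.015, -0.07, -0.005, 0, 0, 0.18, -0.4]
    - [-0.035, -0.14, -0.01, 0, 0, 0.38, -0.4]
    - [-0.055, -0.22, -0.016, 0, 0, 0.58, -0.4]
    - [-0.08, -0.3, -0.022, 0, 0, 0.8, -0.4]
    - [-0.1, -0.374, -0.027, 0, 0, 1, -0.4]
    - [-0.1, -0.374, -0.027, 0, 0, 1, -0.4]
    - [-0.1, -0.374, -0.027, 0, 0, 1, -0.4]

```text
clock: 16.15
tool_pos: [583.4, -101.5, 326.4]
tool_rot: [1.564, 0.786, 1.632]
ft_force: [-0.4, 0.1, -1.1]
width: 63.4
```

Run:
```python
from h import *
from plant import imaging
s=st()
g=imaging.grab_frame("top"); np.savez("t4.npz",**g)
h=imaging.grab_frame("side"); np.savez("s4.npz",**h)
for n,f in (("top",g),("side",h)):
    P=cloud(f); print(n,*blobs(P,500,700,-60,110,180,236),sep="\n  ")
cv2.imwrite("pics/p4.png",np.hstack([cv2.resize(g["img"][140:260,200:360,::-1],(400,300),interpolation=cv2.INTER_CUBIC),cv2.resize(h["img"][80:230,220:420,::-1],(400,300))]))
```

```text
16.15 [-0.47  0.42  1.52  0.66  1.64 -0.64] [ 583.4 -101.5  326.4] [[-0.043, -0.05, 0.998], [0.706, 0.705, 0.066], [-0.707, 0.707, 0.005]] 63.4 [-0.4  0.1 -1.1]
top
  (np.int32(1130), array([266. , 206.1]), array([579.2,  15.4, 213.8]), array([577.7,  13.5]), array([91. , 77.7]), 3.4)
side
  (np.int32(125), array([257.9, 157.9]), array([555.8,  46.1, 219.3]), array([554.6,  43. ]), array([53.7, 26.7]), 42.8)
```

View pics/p4.png

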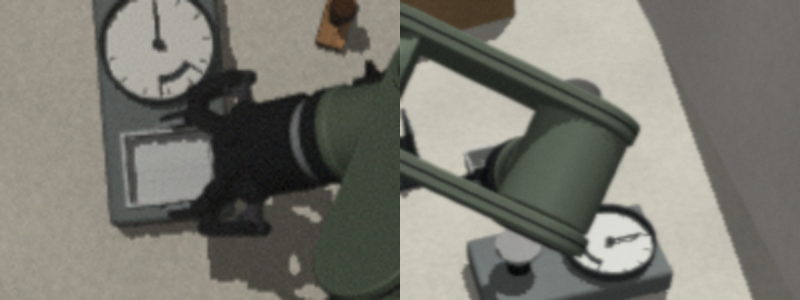

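Top view: the dish is level, open side up, held at its tab-ward half above the plate (crop (170,165)). The tab is under the gripper on the −y side. I check the dish's position and level in the hand numerically, from the depth data.

Run:
```python
from h import *
g=dict(np.load("t4.npz")); P=cloud(g); img=g["img"]
b=(P[...,0]>530)&(P[...,0]<630)&(P[...,1]>-5)&(P[...,1]<70)&(P[...,2]>190)&(P[...,2]<245)&(img.max(-1)>70)
q=P[b]; print(len(q), np.percentile(q[:,2],[2,10,50,90,98]))
fl=q[(abs(q[:,2]-np.median(q[:,2]))<6)&(abs(q[:,0]-577)<22)&(q[:,1]<42)]
A=np.c_[fl[:,:2]-[577,20],np.ones(len(fl))]; c,*_=np.linalg.lstsq(A,fl[:,2],rcond=None); print("floor plane",c,len(fl))
print("x range by row"); 
e=[]
for v in range(180,225):
    w=np.where(b[v])[0]
    if len(w)>4: p=P[v,w]; print(v,w.min(),w.max(),p[p[:,1].argmax()].round(1))
for u in (256,262,268):
    w=np.where(b[:,u])[0]; print(u,P[w.min(),u].round(1),P[w.max(),u].round(1))
```

```text
822 [206.10354004 207.14890448 209.62836572 229.36627132 234.62706011]
floor plane [6.85693186e-03 5.25755531e-03 2.09071388e+02] 437
x range by row
188 267 272 [617.   12.3 226.2]
189 263 271 [615.7  21.1 221.7]
190 262 267 [613.9  23.3 219.6]
191 262 268 [611.7  23.4 219.5]
192 259 269 [608.2  29.6 229. ]
193 248 266 [606.6  53.3 228.5]
194 248 274 [604.5  53.3 228.4]
195 248 275 [602.2  53.3 229.2]
196 248 275 [599.7  53.2 231.6]
197 248 275 [598.1  53.5 227.6]
198 248 275 [595.7  53.4 229.2]
199 248 275 [593.4  53.4 230.4]
200 249 275 [591.4  51.4 228.4]
201 249 275 [588.8  51.2 232.1]
202 249 275 [587.   51.4 229.3]
203 249 275 [585.   51.5 228.1]
204 249 275 [582.7  51.4 229.4]
205 249 275 [580.6  51.5 228.6]
206 249 275 [578.5  51.6 227.9]
207 249 275 [576.   51.4 231.4]
208 249 275 [574.3  51.7 227. ]
209 249 275 [571.8  51.5 230.6]
210 249 275 [569.5  51.5 231.5]
211 250 275 [567.8  49.6 227.1]
212 250 275 [565.5  49.6 228.3]
213 250 275 [563.4  49.7 227.7]
214 250 275 [561.4  49.8 226.3]
215 250 275 [559.   49.6 229.6]
216 250 275 [556.7  49.6 231.3]
217 250 275 [554.8  49.8 228.1]
218 250 275 [552.4  49.6 231.3]
219 250 275 [550.4  49.8 229. ]
220 250 275 [548.3  49.8 229.2]
221 250 275 [546.1  49.8 229.9]
222 251 275 [544.   47.7 229.4]
223 251 272 [542.8  48.5 215.3]
256 [606.2  36.1 229.3] [543.9  37.2 227.1]
262 [613.9  23.3 219.6] [544.7  24.7 212.8]
268 [616.1  10.1 232.1] [541.2  11.5 228.6]
```

Floor tilt is under 0.4°, and the dish mid is measured at (576.6, 13.2) against a predicted (576.4, 13.1). I move over the plate and lower to about 11 mm above it.

Request:
step_arm:
  plan:
    - [0.01, -0.01, 0.02, 0, 0, 0, -0.4]
    - [0.04, -0.035, 0.048, 0, 0, 0, -0.4]
    - [0.08, -0.075, 0.048, 0, 0, 0, -0.4]
    - [0.12, -0.115, 0.048, 0, 0, 0, -0.4]
    - [0.16, -0.155, 0.048, 0, 0, 0, -0.4]
    - [0.189, -0.183, 0.048, 0, 0, 0, -0.4]
    - [0.189, -0.183, 0.048, 0, 0, 0, -0.4]
    - [0.189, -0.183, 0.048, 0, 0, 0, -0.4]

```text
clock: 16.92
tool_pos: [603.6, -94.4, 222.1]
tool_rot: [1.563, 0.784, 1.638]
ft_force: [1.2, 0.1, -1.1]
width: 63.7
```

Run:
```python
from h import *
s=st(); Rt=R(s["tool_rot"]); m=s["tool_pos"]+Rt@[157.4,4.9,0]; print("mid",m.round(1))
for dz in (-8,-3): print((Rt.T@np.array([595.8-m[0],16-m[1],dz])/400).round(4))
print((Rt.T@np.array([0,0,-2])/400).round(4))
```

```text
16.92 [-0.44  0.59  1.52  0.67  1.51 -0.73] [603.6 -94.4 222.1] [[-0.047, -0.055, 0.997], [0.707, 0.704, 0.072], [-0.706, 0.708, 0.006]] 63.7 [ 1.2  0.1 -1.1]
mid [595.9  20.2 114.4]
[ 0.0067 -0.0216 -0.001 ]
[-0.0021 -0.0127 -0.001 ]
[ 0.0035 -0.0035 -0.    ]
```

Request:
step_arm:
  plan:
    - [-0.006, -0.009, -0.001, 0, 0, 0, -0.4]
    - [0, -0.016, -0.001, 0, 0, 0, -0.4]
    - [0.007, -0.022, -0.001, 0, 0, 0, -0.4]
    - [0.007, -0.022, -0.001, 0, 0, 0, -0.4]
    - [0.007, -0.022, -0.001, 0, 0, 0, -0.4]

```text
clock: 17.33
tool_pos: [603.7, -100.2, 215.0]
tool_rot: [1.56, 0.786, 1.634]
ft_force: [-0.4, -0.4, -0.6]
width: 63.0
```

Run:
```python
from h import *
from plant import imaging
s=st(); Rt=R(s["tool_rot"]); m=s["tool_pos"]+Rt@[157.4,4.9,0]; print("mid",m.round(1))
f=imaging.grab_frame("top"); P=cloud(f); np.savez("t5.npz",**f)
b=(P[...,0]>550)&(P[...,0]<645)&(P[...,1]>5)&(P[...,1]<75)&(P[...,2]>82)&(P[...,2]<130)&(f["img"].max(-1)>70)
n,l,stt,c=cv2.connectedComponentsWithStats(b.astype(np.uint8)); b=l==1+stt[1:,4].argmax()
for v in np.unique(np.where(b)[0])[::4]:
    w=np.where(b[v])[0]; print(v,P[v,w.min()].round(1))
for u in np.unique(np.where(b)[1])[::4]:
    w=np.where(b[:,u])[0]; print(u,P[w.min(),u].round(1),P[w.max(),u].round(1))
```

```text
17.33 [-0.45  0.61  1.51  0.66  1.5  -0.74] [ 603.7 -100.2  215. ] [[-0.044, -0.055, 0.997], [0.706, 0.705, 0.071], [-0.707, 0.707, 0.008]] 63.0 [-0.4 -0.4 -0.6]
mid [596.4  14.3 107.2]
186 [638.3   6.3 118.7]
190 [630.9  26.1 105.1]
194 [620.1  54.9 116.2]
198 [610.1  52.6 118.2]
202 [600.1  52.6 120.4]
206 [590.7  52.9 117.9]
210 [581.1  50.6 116.9]
214 [571.5  50.8 116.3]
218 [563.   49.2 102.5]
250 [624.7  54.8 118.3] [617.2  54.8 119.2]
254 [626.9  45.1 118.6] [563.2  46.9  99.5]
258 [626.7  35.5 118.1] [564.   36.5 117.1]
262 [635.5  25.9 107.6] [565.   27.3 102.9]
266 [637.1  16.1 111.7] [561.4  17.4 114.2]
270 [638.3   6.3 118.7] [560.8   7.8 119.1]
```

Request:
step_arm:
  plan:
    - [0.003, 0.001, -0.001, 0, 0, 0, -0.4]
    - [0.007, -0.001, -0.001, 0, 0, 0, -0.4]
    - [0.01, -0.004, -0.001, 0, 0, 0, -0.4]
    - [0.01, -0.004, -0.001, 0, 0, 0, -0.4]

```text
clock: 17.72
tool_pos: [603.0, -98.3, 210.4]
tool_rot: [1.561, 0.785, 1.635]
ft_force: [0.6, 0.0, -0.2]
width: 63.5
```

Request:
step_arm:
  plan:
    - [0.0018, -0.0018, 0, 0, 0, 0, -0.4]
    - [0.0035, -0.0035, 0, 0, 0, 0, -0.4]
    - [0.0035, -0.0035, 0, 0, 0, 0, -0.4]
    - [0.0035, -0.0035, 0, 0, 0, 0, -0.4]

```text
clock: 18.05
tool_pos: [603.2, -98.3, 208.8]
tool_rot: [1.561, 0.785, 1.635]
ft_force: [-0.5, 0.6, 0.2]
width: 63.6
```

Request:
step_arm:
  plan:
    - [0.0018, -0.0018, 0, 0, 0, 0, -0.4]
    - [0.0035, -0.0035, 0, 0, 0, 0, -0.4]
    - [0.0035, -0.0035, 0, 0, 0, 0, -0.4]
    - [0.0035, -0.0035, 0, 0, 0, 0, -0.4]

```text
clock: 18.38
tool_pos: [603.2, -98.4, 206.8]
tool_rot: [1.56, 0.785, 1.634]
ft_force: [-0.5, 0.6, -0.2]
width: 63.8
```

```bash
cat >> h.py <<'E'
def needle(f,save=None):
    # polar profile about the dial centre; scale yaw from geometry
    P=cloud(f); im=cv2.cvtColor(f["img"],cv2.COLOR_RGB2GRAY)
    big=cv2.resize(im,None,fx=8,fy=8,interpolation=cv2.INTER_CUBIC)
    yaw=np.radians(4); pc=np.array([595.8,16]); dc=pc+125*np.array([np.cos(yaw),np.sin(yaw)])
    Rc=R(f["attitude"]); K=f["mtx"]
    def px(p): c=Rc.T@(p-f["position"]); return (K@c/c[2])[:2]
    res={}
    for r0,r1 in ((12,28),(28,32),(33,39),(40,43)):
        pr=[]
        for a in np.radians(np.arange(0,360,2)):
            v=[]
            for r in np.arange(r0,r1,1.0):
                p=np.array([*(dc+r*np.array([np.cos(yaw-a),np.sin(yaw-a)])),62]); u=px(p)*8+3.5
                v.append(big[int(round(u[1])),int(round(u[0]))])
            pr.append(np.mean(v))
        res[r0]=np.array(pr)
    return res
E
python3 - <<'E'
from h import *
from plant import imaging
s=st(); Rt=R(s["tool_rot"]); m=s["tool_pos"]+Rt@[157.4,4.9,0]; print("mid",m.round(1))
for k in ("t4.npz",None):
    f=dict(np.load(k)) if k else imaging.grab_frame("top")
    r=needle(f)
    for q in r: print(q,[(2*i,int(r[q][i])) for i in np.argsort(r[q])[:14]])
E
```

```text
18.38 [-0.45  0.62  1.52  0.67  1.49 -0.75] [603.2 -98.4 206.8] [[-0.045, -0.055, 0.997], [0.706, 0.705, 0.071], [-0.707, 0.707, 0.007]] 63.8 [-0.5  0.6 -0.2]
mid [595.8  16.2  99. ]
12 [(np.int64(4), 62), (np.int64(6), 66), (np.int64(2), 71), (np.int64(8), 77), (np.int64(0), 90), (np.int64(10), 94), (np.int64(12), 112), (np.int64(358), 114), (np.int64(14), 130), (np.int64(356), 137), (np.int64(16), 146), (np.int64(354), 152), (np.int64(18), 157), (np.int64(352), 160)]
28 [(np.int64(4), 61), (np.int64(2), 69), (np.int64(6), 70), (np.int64(8), 95), (np.int64(0), 97), (np.int64(10), 124), (np.int64(358), 127), (np.int64(176), 133), (np.int64(178), 138), (np.int64(174), 140), (np.int64(172), 146), (np.int64(180), 147), (np.int64(170), 148), (np.int64(168), 149)]
33 [(np.int64(172), 55), (np.int64(176), 56), (np.int64(170), 57), (np.int64(174), 57), (np.int64(178), 59), (np.int64(168), 59), (np.int64(150), 60), (np.int64(148), 61), (np.int64(130), 61), (np.int64(146), 62), (np.int64(152), 62), (np.int64(166), 63), (np.int64(164), 63), (np.int64(154), 64)]
40 [(np.int64(2), 82), (np.int64
[... 755 characters left out ...]
nt64(98), 137), (np.int64(178), 139), (np.int64(174), 141), (np.int64(180), 145), (np.int64(166), 146)]
33 [(np.int64(176), 55), (np.int64(172), 55), (np.int64(90), 55), (np.int64(174), 56), (np.int64(170), 58), (np.int64(178), 59), (np.int64(148), 59), (np.int64(168), 60), (np.int64(150), 60), (np.int64(164), 61), (np.int64(146), 62), (np.int64(166), 62), (np.int64(88), 62), (np.int64(162), 62)]
40 [(np.int64(90), 72), (np.int64(88), 77), (np.int64(92), 91), (np.int64(180), 91), (np.int64(126), 94), (np.int64(178), 101), (np.int64(94), 104), (np.int64(128), 107), (np.int64(124), 111), (np.int64(86), 114), (np.int64(182), 119), (np.int64(96), 123), (np.int64(176), 128), (np.int64(152), 129)]
```

The plate is carrying the dish: the needle is at about 87°, or 1.52 rad, so slightly pressed. Marks sit at about 124° and 178° (2.16 to 3.11 rad). I release gently and back out along the tool axis.

Request:
step_arm:
  plan:
    - [0, 0, 0, 0, 0, 0, 0.53]
    - [0, 0, 0, 0, 0, 0, 0.56]
    - [0, 0, 0, 0, 0, 0, 0.62]
    - [0, 0, 0, 0, 0, 0, 0.75]
    - [0, 0, 0, 0, 0, 0, 0.9]
    - [0, 0, 0, 0, 0, 0, 1]
    - [0, 0, 0, 0, 0, 0, 1]

```text
clock: 19.02
tool_pos: [603.2, -98.4, 206.8]
tool_rot: [1.56, 0.785, 1.634]
ft_force: [-0.3, -0.7, 0.2]
width: 85.4
```

Request:
step_arm:
  plan:
    - [-0.02, 0, 0, 0, 0, 0, 1]
    - [-0.06, 0, 0, 0, 0, 0, 1]
    - [-0.12, 0, 0, 0, 0, 0, 1]
    - [-0.2, 0, 0, 0, 0, 0, 1]
    - [-0.3, 0, 0, 0, 0, 0, 1]
    - [-0.4, 0, 0, 0, 0, 0, 1]
    - [-0.45, 0, 0, 0, 0, 0, 1]
    - [-0.45, 0, 0, 0, 0, 0, 1]

```text
clock: 19.68
tool_pos: [612.2, -229.8, 339.7]
tool_rot: [1.548, 0.792, 1.622]
ft_force: [0.6, -0.1, 0.9]
width: 85.5
```

Run:
```python
from h import *
from plant import imaging
s=st()
f=imaging.grab_frame("top"); np.savez("t6.npz",**f)
r=needle(f); print([ (q,2*int(r[q].argmin())) for q in (12,28)])
P=cloud(f); 
b=(P[...,0]>540)&(P[...,0]<660)&(P[...,1]>-60)&(P[...,1]<75)&(P[...,2]>80)&(P[...,2]<120)
q=P[b]; print(cv2.minAreaRect(q[:,:2].astype(np.float32)),b.sum())
b&=(f["img"].max(-1)>70); q=P[b]; print(cv2.minAreaRect(q[:,:2].astype(np.float32)),b.sum())
fl=P[(abs(P[...,0]-595)<20)&(abs(P[...,1]-16)<25)]; A=np.c_[fl[:,:2]-[595,16],np.ones(len(fl))]; print(np.linalg.lstsq(A,fl[:,2],rcond=None)[0])
print("nuts",*blobs(P,380,580,-420,-200,22,40),sep="\n ")
```

```text
19.68 [-0.61  0.56  1.29  0.6   1.79 -0.71] [ 612.2 -229.8  339.7] [[-0.036, -0.059, 0.998], [0.701, 0.71, 0.067], [-0.712, 0.702, 0.016]] 85.5 [ 0.6 -0.1  0.9]
[(12, 68), (28, 68)]
((598.3027954101562, 5.09271240234375), (64.5434341430664, 99.97927856445312), 4.320261478424072) 984
((597.4938354492188, 15.800918579101562), (64.5434341430664, 78.50182342529297), 4.320261478424072) 842
[ 2.46994172e-03 -1.56150058e-02  9.03901380e+01]
nuts
 (np.int32(82), array([378.1, 229. ]), array([ 533.8, -272.2,   30. ]), array([ 533.9, -272.2]), array([23.8, 26.3]), 31.4)
 (np.int32(82), array([375., 255.]), array([ 466.8, -261.1,   29.9]), array([ 466.8, -261.7]), array([26.9, 20.6]), 88.7)
```

The dish sits level and centred within about 2 mm, and the needle reads about 1.15 to 1.2 rad with the dish alone. Next, back to a vertical tool over the tray for the nuts.

Request:
step_arm:
  plan:
    - [-0.03, -0.02, -0.06, 0, 0, -0.2, 1]
    - [-0.06, -0.04, -0.13, 0, 0, -0.4, 1]
    - [-0.09, -0.065, -0.2, 0, 0, -0.6, 1]
    - [-0.12, -0.09, -0.27, 0, 0, -0.8, 1]
    - [-0.147, -0.107, -0.318, 0, 0, -1, 1]

```text
clock: 20.15
tool_pos: [487.0, -305.4, 342.0]
tool_rot: [1.559, 1.311, 1.632]
ft_force: [0.4, -1.1, 0.4]
width: 85.1
```

Request:
step_arm:
  plan:
    - [0, 0, 0, 0, 0, -0.2, 1]
    - [0, 0, 0, 0, 0, -0.4, 1]
    - [0, 0, 0, 0, 0, -0.5, 1]
    - [0, 0, 0, 0, 0, -0.5, 1]
    - [0, 0, 0, 0, 0, -0.5, 1]

```text
clock: 20.57
tool_pos: [489.0, -304.4, 342.8]
tool_rot: [0.652, 1.564, 0.724]
ft_force: [0.4, 0.4, -0.8]
width: 85.4
```

Run:
```python
from h import *
from plant import imaging
s=st()
f=imaging.grab_frame("wrist"); np.savez("w7.npz",**f); P=cloud(f); cv2.imwrite("pics/w7.png",f["img"][...,::-1])
m=((P[...,2]>24)&(P[...,2]<34)&(P[...,1]>-420)&(P[...,1]<-200)&(P[...,0]>380)).astype(np.uint8)
cs,_=cv2.findContours(m,cv2.RETR_EXTERNAL,cv2.CHAIN_APPROX_NONE)
for c in cs:
    if cv2.contourArea(c)<150: continue
    q=np.array([ray(f,u,v,30)[:2] for u,v in c[:,0]])
    ctr=np.array(cv2.minAreaRect(q.astype(np.float32))[0])
    h=cv2.convexHull(q.astype(np.float32))[:,0]
    # width vs direction: minimum at flats
    a=np.radians(np.arange(0,180,2)); w=np.array([np.ptp(h@[np.cos(t),np.sin(t)]) for t in a])
    mid=np.array([ (np.max(h@d)+np.min(h@d))/2 for d in np.eye(2)])
    best=min(range(30),key=lambda i:w[i]+w[i+30]+w[i+60])
    print(ctr.round(1),mid.round(1),"flats az mod60",2*best,"w",w[[best,best+30,best+60]].round(1),w.max().round(1),cv2.contourArea(c))
```

```text
20.57 [-0.71  0.27  1.6   0.01  1.27 -0.78] [ 489.  -304.4  342.8] [[0.005, -0.073, 0.997], [0.004, 0.997, 0.073], [-1.0, 0.004, 0.005]] 85.4 [ 0.4  0.4 -0.8]
[ 510.5 -351.8] [ 510.6 -351.8] flats az mod60 48 w [25.3 26.5 24.9] 28.9 724.0
[ 438.9 -322.3] [ 439.  -322.3] flats az mod60 2 w [24.1 26.2 24.8] 28.4 770.0
[ 531.8 -273. ] [ 531.7 -273. ] flats az mod60 30 w [24.3 24.7 25.1] 28.0 833.5
[ 464.1 -262.3] [ 464.1 -262.3] flats az mod60 58 w [24.4 24.  24.2] 27.2 842.0
```

View pics/w7.png

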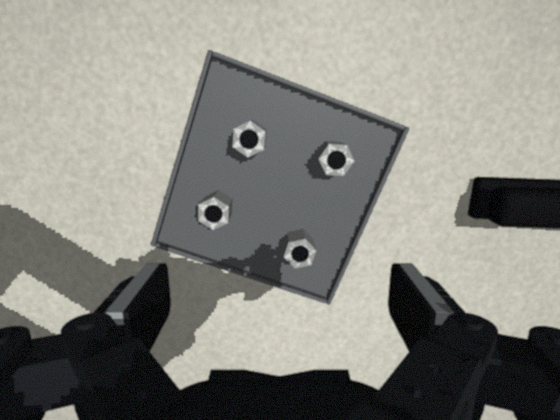

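The picture shows all four nuts standing in the tray: (248,138), (337,159), (213,212) and (299,253). I take the one at (464.5,−262), whose flats are nearly along the jaws.

Request:
step_arm:
  plan:
    - [0.05, 0.06, -0.03, 0.1, 0, 0, 0.1]
    - [0.1, 0.11, -0.053, 0.13, 0, 0, 0.1]
    - [0.18, 0.11, -0.053, 0.13, 0, 0, 0.1]
    - [0.25, 0.11, -0.053, 0.13, 0, 0, 0.1]
    - [0.25, 0.11, -0.053, 0.13, 0, 0, 0.1]
    - [0.25, 0.11, -0.053, 0.13, 0, 0, 0.1]

```text
clock: 21.12
tool_pos: [465.1, -263.0, 242.3]
tool_rot: [0.997, 1.565, 0.999]
ft_force: [0.5, -0.3, 0.7]
width: 47.0
```

```bash
cat >> h.py <<'E'
def to(p):
    s=st(); print("share",(R(s["tool_rot"]).T@(np.array(p)-s["tool_pos"])/400).round(4))
E
python3 - <<'E'
from h import *
from plant import imaging
to([464.5,-262.2,191])
f=imaging.grab_frame("wrist"); np.savez("w8.npz",**f); P=cloud(f)
print(*blobs(P,440,490,-290,-230,24,36),sep="\n")
E
```

```text
21.12 [-0.68  0.31  1.78  0.01  1.05 -0.68] [ 465.1 -263.   242.3] [[0.003, -0.003, 1.0], [0.005, 1.0, 0.003], [-1.0, 0.005, 0.003]] 47.0 [ 0.5 -0.3  0.7]
share [ 0.1283  0.0013 -0.0019]
(np.int32(1844), array([276.2, 236.7]), array([ 464. , -261. ,   30.2]), array([ 464.1, -261.9]), array([23.9, 27.4]), 0.4)
```

Request:
step_arm:
  plan:
    - [0.03, 0.002, -0.0025, 0, 0, 0, 0.1]
    - [0.08, 0.002, -0.0025, 0, 0, 0, 0.1]
    - [0.128, 0.002, -0.0025, 0, 0, 0, 0.1]
    - [0.128, 0.002, -0.0025, 0, 0, 0, 0.1]
    - [0.128, 0.002, -0.0025, 0, 0, 0, -0.3]
    - [0.128, 0.002, -0.0025, 0, 0, 0, -0.8]
    - [0.128, 0.002, -0.0025, 0, 0, 0, -0.8]
    - [0.128, 0.002, -0.0025, 0, 0, 0, -0.8]
  newtons: 50

```text
clock: 21.83
tool_pos: [466.4, -263.8, 195.4]
tool_rot: [-0.227, 1.559, -0.224]
ft_force: [-0.6, 0.4, 4.5]
width: 22.0
```

Request:
step_arm:
  plan:
    - [0, 0, 0, 0, 0, 0, -0.8]
    - [-0.02, 0, 0, 0, 0, 0, -0.8]
    - [-0.06, 0, 0, 0, 0, 0, -0.8]
    - [-0.13, 0, 0, 0, 0, 0, -0.8]
    - [-0.22, 0, 0, 0, 0, 0, -0.8]
    - [-0.31, 0, 0, 0, 0, 0, -0.8]
    - [-0.35, 0, 0, 0, 0, 0, -0.8]
    - [-0.35, 0, 0, 0, 0, 0, -0.8]

```text
clock: 22.5
tool_pos: [465.7, -264.0, 339.2]
tool_rot: [-0.385, 1.553, -0.382]
ft_force: [0.5, -0.5, -1.0]
width: 21.8
```

Run:
```python
from h import *
from plant import imaging
to([596.5,32,330])
```

```text
22.5 [-0.68  0.18  1.71  0.01  1.23 -0.68] [ 465.7 -264.   339.2] [[0.016, -0.003, 1.0], [-0.007, 1.0, 0.003], [-1.0, -0.007, 0.016]] 21.8 [ 0.5 -0.5 -1. ]
share [0.0236 0.7391 0.3289]
```

The TCP rode up 4 mm and the width is 22 mm, so I check whether the nut is actually held and how.

Run:
```python
from h import *
from plant import imaging
f=imaging.grab_frame("wrist"); P=cloud(f)
print("tray nuts",*blobs(P,400,580,-420,-200,22,36,40),sep="\n")
print("held",*blobs(P,430,500,-300,-225,130,200,40),sep="\n")
cv2.imwrite("pics/w9.png",f["img"][180:,...,::-1])
g=imaging.grab_frame("side"); G=cloud(g); print("side held",*blobs(G,430,500,-300,-225,125,200,4),sep="\n")
cv2.imwrite("pics/w9.png",np.hstack([cv2.resize(f["img"][...,::-1],(400,300)),cv2.resize(g["img"][170:320,170:370,::-1],(400,300),interpolation=cv2.INTER_CUBIC)]))
```

```text
tray nuts
(np.int32(875), array([356. , 202.4]), array([ 531.3, -272.3,   30.2]), array([ 531.9, -273. ]), array([24.1, 27.6]), 30.7)
(np.int32(174), array([234.1, 251.6]), array([ 434. , -314.3,   28.4]), array([ 435.4, -315. ]), array([20.1,  7.9]), 30.1)
held
(np.int32(6604), array([278.3, 269.7]), array([ 467.7, -258.9,  177.4]), array([ 467.1, -263. ]), array([28. , 49.4]), 84.0)
side held
(np.int32(306), array([242. , 294.6]), array([ 467.1, -268.8,  171.5]), array([ 467.3, -270.5]), array([36.1, 34.8]), 46.3)
```

View pics/w9.png

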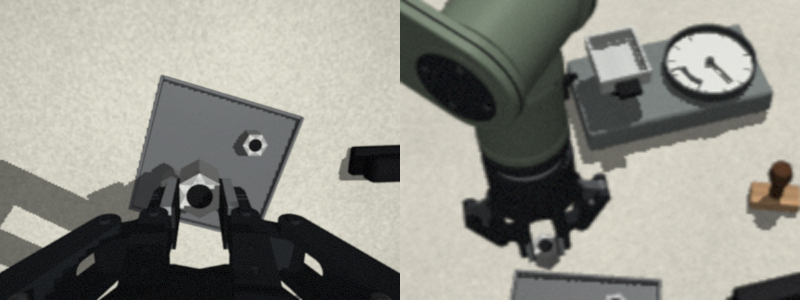

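The nut is held by its flats and is upright; the ring shows at (200,195) in the left half. I measure its top face for the depth in hand.

Run:
```python
from h import *
from plant import imaging
s=st(); f=imaging.grab_frame("wrist"); P=cloud(f)
m=(f["img"].min(-1)>95)&(np.abs(np.mgrid[:420,:560][1]-278)<32)&(np.mgrid[:420,:560][0]>215)&(np.mgrid[:420,:560][0]<305)&(P[...,2]>110)
q=P[m]; print(len(q)); print(np.histogram(q[:,2],bins=np.arange(130,200,3)))
g=imaging.grab_frame("side"); G=cloud(g); b=(G[...,0]>440)&(G[...,0]<495)&(G[...,1]>-300)&(G[...,1]<-225)&(G[...,2]>120)&(G[...,2]<175)&(g["img"].max(-1)>80)
q=G[b]; print("side bright z",len(q),np.percentile(q[:,2],[0,5,50,95,100]).round(1), q.mean(0))
```

```text
22.6 [-0.68  0.19  1.72  0.01  1.23 -0.68] [ 464.1 -262.8  333.8] [[0.009, -0.003, 1.0], [-0.0, 1.0, 0.003], [-1.0, -0.0, 0.009]] 22.1 [-0.2 -0.3 -1.3]
1483
(array([  0,   0,   0,   0,  40,  49,  46,  57,  52,  58,  55,  51, 755,
       319,   1,   0,   0,   0,   0,   0,   0,   0,   0]), array([130, 133, 136, 139, 142, 145, 148, 151, 154, 157, 160, 163, 166,
       169, 172, 175, 178, 181, 184, 187, 190, 193, 196, 199]))
side bright z 83 [139.2 140.5 165.1 169.3 173.7] [ 462.29745955 -261.60012488  161.25955181]
```

Request:
step_arm:
  plan:
    - [0, 0.05, 0.022, 0, 0, 0, -0.8]
    - [0, 0.14, 0.063, 0, 0, 0, -0.8]
    - [0, 0.235, 0.105, 0, 0, 0, -0.8]
    - [0, 0.33, 0.147, -0.13, 0, 0, -0.8]
    - [0, 0.425, 0.19, -0.13, 0, 0, -0.8]
    - [0, 0.52, 0.232, -0.13, 0, 0, -0.8]
    - [0, 0.61, 0.272, -0.13, 0, 0, -0.8]
    - [0, 0.69, 0.308, -0.13, 0, 0, -0.8]

```text
clock: 23.37
tool_pos: [586.3, 16.1, 331.4]
tool_rot: [0.459, 1.568, 0.531]
ft_force: [1.2, 0.2, -1.3]
width: 22.0
```

Request:
step_arm:
  plan:
    - [0, 0.03, 0.014, 0, 0, 0, -0.8]
    - [0, 0.042, 0.019, 0, 0, 0, -0.8]
    - [0, 0.042, 0.019, 0, 0, 0, -0.8]
    - [0, 0.042, 0.019, 0, 0, 0, -0.8]

```text
clock: 23.7
tool_pos: [592.4, 29.9, 332.8]
tool_rot: [-0.091, 1.566, -0.021]
ft_force: [-1.1, -0.7, 0.5]
width: 22.5
```

Run:
```python
from h import *
to([595.8,32,300])
```

```text
23.7 [-0.1   0.31  1.57  0.    1.26 -0.17] [592.4  29.9 332.8] [[0.004, -0.07, 0.998], [-0.0, 0.998, 0.07], [-1.0, -0.0, 0.004]] 22.5 [-1.1 -0.7  0.5]
share [0.082  0.0046 0.0086]
```

Request:
step_arm:
  plan:
    - [0.02, 0.004, 0.008, 0, 0, 0, -0.8]
    - [0.05, 0.004, 0.008, 0, 0, 0, -0.8]
    - [0.082, 0.004, 0.008, 0, 0, 0, -0.8]
    - [0.1, 0.004, 0.008, 0, 0, 0, -0.8]
    - [0.115, 0.004, 0.008, 0, 0, 0, -0.8]
    - [0.119, 0.004, 0.008, 0, 0, 0, -0.8]
    - [0.119, 0.004, 0.008, 0, 0, 0, -0.8]

```text
clock: 24.28
tool_pos: [596.1, 32.4, 285.5]
tool_rot: [0.059, 1.565, 0.13]
ft_force: [0.1, 0.4, -0.1]
width: 22.0
```

Run:
```python
from h import *
from plant import imaging
to([595.8,32,281])
r=needle(imaging.grab_frame("top")); print([ (q,2*int(r[q].argmin()),int(r[q].min())) for q in (12,28)])
```

```text
24.28 [-0.09  0.37  1.59  0.    1.17 -0.16] [596.1  32.4 285.5] [[0.005, -0.071, 0.997], [0.001, 0.998, 0.071], [-1.0, 0.0, 0.006]] 22.0 [ 0.1  0.4 -0.1]
share [ 0.0112 -0.001  -0.0008]
[(12, 68, 57), (28, 68, 48)]
```

Request:
step_arm:
  plan:
    - [0.004, -0.001, -0.001, 0, 0, 0, -0.8]
    - [0.008, -0.001, -0.001, 0, 0, 0, -0.8]
    - [0.012, -0.001, -0.001, 0, 0, 0, -0.8]
    - [0.012, -0.001, -0.001, 0, 0, 0, -0.8]

```text
clock: 24.67
tool_pos: [596.0, 32.2, 281.7]
tool_rot: [-0.003, 1.563, 0.068]
ft_force: [-0.3, -0.4, 0.0]
width: 22.3
```

Run:
```python
from h import *
from plant import imaging
st()
r=needle(imaging.grab_frame("top")); print([ (q,2*int(r[q].argmin()),int(r[q].min())) for q in (12,28)])
```

```text
24.67 [-0.09  0.37  1.6   0.    1.16 -0.16] [596.   32.2 281.7] [[0.007, -0.071, 0.997], [0.001, 0.997, 0.071], [-1.0, -0.0, 0.007]] 22.3 [-0.3 -0.4  0. ]
[(12, 68, 56), (28, 68, 46)]
```

Request:
step_arm:
  plan:
    - [0.003, 0, 0, 0, 0, 0, -0.8]
    - [0.006, 0, 0, 0, 0, 0, -0.8]
    - [0.006, 0, 0, 0, 0, 0, -0.8]
    - [0.006, 0, 0, 0, 0, 0, -0.8]

```text
clock: 25.05
tool_pos: [596.2, 32.2, 279.4]
tool_rot: [-0.001, 1.563, 0.07]
ft_force: [0.1, 0.2, -0.0]
width: 22.1
```

Run:
```python
from h import *
from plant import imaging
st()
r=needle(imaging.grab_frame("top")); print([ (q,2*int(r[q].argmin()),int(r[q].min())) for q in (12,28)])
```

```text
25.05 [-0.09  0.38  1.6   0.    1.16 -0.16] [596.2  32.2 279.4] [[0.008, -0.071, 0.997], [0.001, 0.997, 0.071], [-1.0, -0.0, 0.008]] 22.1 [ 0.1  0.2 -0. ]
[(12, 104, 49), (28, 104, 47)]
```

The needle moved to about 101°, so the nut's weight is on the plate. Open a little, lift, and read the dial.

Request:
step_arm:
  plan:
    - [0, 0, 0, 0, 0, 0, -0.4]
    - [0, 0, 0, 0, 0, 0, -0.35]
    - [0, 0, 0, 0, 0, 0, -0.35]
    - [-0.02, 0, 0, 0, 0, 0, -0.35]
    - [-0.06, 0, 0, 0, 0, 0, -0.35]
    - [-0.12, 0, 0, 0, 0, 0, -0.3]
    - [-0.2, 0, 0, 0, 0, 0, 0.1]
    - [-0.2, 0, 0, 0, 0, 0, 0.1]

```text
clock: 25.77
tool_pos: [597.8, 32.0, 367.4]
tool_rot: [-0.104, 1.55, -0.033]
ft_force: [1.1, 0.4, 2.1]
width: 46.7
```

Request:
step_arm:
  plan:
    - [0, -0.05, -0.02, 0, 0, 0, 0.1]
    - [0, -0.14, -0.06, 0, 0, 0, 0.1]
    - [0, -0.24, -0.1, 0, 0, 0, 0.1]
    - [0, -0.34, -0.14, 0, 0, 0, 0.1]
    - [0, -0.44, -0.18, 0, 0, 0, 0.1]
    - [0, -0.5, -0.2, 0, 0, 0, 0.1]

```text
clock: 26.27
tool_pos: [528.7, -175.8, 359.7]
tool_rot: [-0.211, 1.563, -0.141]
ft_force: [0.7, 1.0, 0.1]
width: 47.1
```

Run:
```python
from h import *
from plant import imaging
to([439.5,-322.2,300])
f=imaging.grab_frame("top"); np.savez("t10.npz",**f)
r=needle(f); print([ (q,2*int(r[q].argmin()),int(r[q].min())) for q in (12,28)])
P=cloud(f)
print("nut in dish",*blobs(P,540,660,-40,70,106,130),sep="\n")
b=(P[...,0]>540)&(P[...,0]<660)&(P[...,1]>-60)&(P[...,1]<75)&(P[...,2]>78)&(P[...,2]<125)&(f["img"].max(-1)>70); print(cv2.minAreaRect(P[b][:,:2].astype(np.float32)))
```

```text
26.27 [-0.48  0.21  1.64  0.    1.29 -0.55] [ 528.7 -175.8  359.7] [[0.008, -0.069, 0.998], [-0.001, 0.998, 0.069], [-1.0, -0.002, 0.008]] 47.1 [0.7 1.  0.1]
share [ 0.1479 -0.3495 -0.249 ]
[(12, 108, 52), (28, 108, 50)]
nut in dish
(np.int32(8), array([279.1, 190.2]), array([628.9, -15.6, 109. ]), array([629.9, -15.3]), array([13.2,  5.9]), 66.0)
(np.int32(9), array([260.3, 191.4]), array([626.9,  30.1, 108.6]), array([626.8,  29.7]), array([12.,  3.]), 86.4)
(np.int32(10), array([269.9, 190.6]), array([628.6,   6.8, 108.4]), array([628.9,   7.8]), array([ 2.7, 12.2]), 0.1)
(np.int32(45), array([279. , 209.1]), array([582.9, -14.3, 108.5]), array([586.2, -17.4]), array([28.6, 61.3]), 60.5)
(np.int32(10), array([250.5, 199.5]), array([607.7,  54.3, 108.7]), array([607.8,  54.3]), array([17. ,  2.5]), 0.8)
(np.int32(89), array([258.9, 202.9]), array([598.3,  34. , 114.1]), array([598.1,  33.7]), array([24. , 24.3]), 46.9)
(np.int32(12), array([251.8, 213.2]), array([574.1,  51.6, 108.5]), array([572.5,  51.4]), array([19.4,  3.1]), 7.6)
((597.3549194335938, 15.876205444335938), (64.42862701416016, 78.32415771484375), 4.602712631225586)
```

The nut stands in the dish at about (598,34). The needle reads about 1.9 rad and the dish has not shifted. One more nut should bring it to 2.45–2.75, inside the band. I fetch the nut at (439.5,−322).

Request:
step_arm:
  plan:
    - [0.02, -0.08, -0.06, 0, 0, 0, 0.1]
    - [0.05, -0.16, -0.12, 0.1, 0, 0, 0.1]
    - [0.09, -0.24, -0.175, 0.1, 0, 0, 0.1]
    - [0.13, -0.3, -0.22, 0.1, 0, 0, 0.1]
    - [0.18, -0.35, -0.249, 0.1, 0, 0, 0.1]
    - [0.26, -0.35, -0.249, 0.1, 0, 0, 0.1]
    - [0.3, -0.35, -0.249, 0.1, 0, 0, 0.1]
    - [0.3, -0.35, -0.249, 0.1, 0, 0, 0.1]

```text
clock: 26.98
tool_pos: [439.5, -318.7, 234.3]
tool_rot: [1.325, 1.564, 1.342]
ft_force: [-0.4, 0.5, -0.7]
width: 46.6
```

Request:
step_arm:
  plan:
    - [0, 0, 0, 0, 0, 0, 0.1]
    - [0, 0, 0, 0, 0, 0, 0.1]

```text
clock: 27.15
tool_pos: [442.2, -320.0, 239.6]
tool_rot: [-0.171, 1.561, -0.151]
ft_force: [-0.3, 0.1, 0.1]
width: 47.3
```

Run:
```python
from h import *
from plant import imaging
f=imaging.grab_frame("wrist"); P=cloud(f); b=blobs(P,410,470,-350,-290,24,36,100)
print(*b,sep="\n"); to([*b[0][3],190])
```

```text
(np.int32(1884), array([268.6, 242.8]), array([ 438.6, -321.8,   30.2]), array([ 438.7, -322.8]), array([27.3, 24.5]), 31.0)
27.2 [-0.79  0.34  1.75  0.01  1.04 -0.81] [ 442.4 -320.1  240.1] [[0.01, -0.019, 1.0], [-0.002, 1.0, 0.019], [-1.0, -0.002, 0.01]] 47.0 [-0.7 -0.6  0.5]
share [ 0.1251 -0.0063 -0.0107]
```

Request:
step_arm:
  plan:
    - [0.02, -0.006, -0.01, 0, 0, 0, 0.1]
    - [0.06, -0.006, -0.01, 0, 0, 0, 0.1]
    - [0.1, -0.006, -0.01, 0, 0, 0, 0.1]
    - [0.125, -0.006, -0.01, 0, 0, 0, 0.1]
    - [0.125, -0.006, -0.01, 0, 0, 0, 0.1]
    - [0.125, -0.006, -0.01, 0, 0, 0, -0.3]
    - [0.125, -0.006, -0.01, 0, 0, 0, -0.8]
    - [0.125, -0.006, -0.01, 0, 0, 0, -0.8]

```text
clock: 27.87
tool_pos: [438.4, -322.7, 189.3]
tool_rot: [-0.163, 1.561, -0.144]
ft_force: [-0.7, -0.2, -0.8]
width: 22.4
```

Request:
step_arm:
  plan:
    - [0, 0, 0, 0, 0, 0, -0.8]
    - [0, 0, 0, 0, 0, 0, -0.8]
    - [-0.03, 0, 0, 0, 0, 0, -0.8]
    - [-0.08, 0, 0, 0, 0, 0, -0.8]
    - [-0.16, 0, 0, 0, 0, 0, -0.8]
    - [-0.25, 0, 0, 0, 0, 0, -0.8]
    - [-0.34, 0, 0, 0, 0, 0, -0.8]
    - [-0.36, 0, 0, 0, 0, 0, -0.8]

```text
clock: 28.53
tool_pos: [438.2, -323.7, 339.8]
tool_rot: [-0.504, 1.552, -0.485]
ft_force: [-0.0, -1.0, 1.2]
width: 22.6
```

Run:
```python
from h import *
from plant import imaging
f=imaging.grab_frame("wrist"); P=cloud(f); v,u=np.mgrid[:420,:560]
m=(f["img"].min(-1)>95)&(abs(u-278)<32)&(v>215)&(v<305)&(P[...,2]>110); q=P[m]; h,e=np.histogram(q[:,2],bins=np.arange(130,200,3)); print(e[h.argmax()],h.max(),np.median(q[:,2]))
to([598.2,-2,330])
```

```text
181 535 180.64126349268636
28.58 [-0.8   0.2   1.69  0.01  1.23 -0.82] [ 438.2 -323.6  339.1] [[0.016, -0.019, 1.0], [-0.008, 1.0, 0.019], [-1.0, -0.009, 0.016]] 22.6 [ 0.2 -0.7  0.5]
share [0.0225 0.7966 0.4147]
```

Request:
step_arm:
  plan:
    - [0, 0.05, 0.026, 0, 0, 0, -0.8]
    - [0, 0.14, 0.072, 0, 0, 0, -0.8]
    - [0, 0.23, 0.118, 0, 0, 0, -0.8]
    - [0, 0.32, 0.165, -0.1, 0, 0, -0.8]
    - [0, 0.41, 0.211, -0.1, 0, 0, -0.8]
    - [0, 0.5, 0.258, -0.1, 0, 0, -0.8]
    - [0, 0.59, 0.304, -0.1, 0, 0, -0.8]
    - [0, 0.67, 0.345, -0.1, 0, 0, -0.8]

```text
clock: 29.25
tool_pos: [569.6, -49.1, 331.8]
tool_rot: [0.235, 1.566, 0.306]
ft_force: [0.5, -1.2, -1.1]
width: 22.9
```

Request:
step_arm:
  plan:
    - [0, 0.07, 0.031, 0, 0, 0, -0.8]
    - [0, 0.11, 0.05, 0, 0, 0, -0.8]
    - [0, 0.125, 0.057, 0, 0, 0, -0.8]
    - [0, 0.125, 0.057, 0, 0, 0, -0.8]
    - [0, 0.125, 0.057, 0, 0, 0, -0.8]

```text
clock: 29.67
tool_pos: [588.4, -0.6, 332.4]
tool_rot: [-0.069, 1.566, 0.002]
ft_force: [-0.1, -0.4, -1.1]
width: 22.6
```

Run:
```python
from h import *
to([596.8,-1.5,300])
```

```text
29.67 [-0.15  0.3   1.58  0.    1.25 -0.22] [588.4  -0.6 332.4] [[0.005, -0.071, 0.997], [0.0, 0.997, 0.071], [-1.0, -0.0, 0.005]] 22.6 [-0.1 -0.4 -1.1]
share [ 0.081  -0.0036  0.0205]
```

Request:
step_arm:
  plan:
    - [0.01, -0.004, 0.0205, 0, 0, 0, -0.8]
    - [0.04, -0.004, 0.0205, 0, 0, 0, -0.8]
    - [0.07, -0.004, 0.0205, 0, 0, 0, -0.8]
    - [0.1, -0.004, 0.0205, 0, 0, 0, -0.8]
    - [0.125, -0.004, 0.0205, 0, 0, 0, -0.8]
    - [0.141, -0.004, 0.0205, 0, 0, 0, -0.8]
    - [0.141, -0.004, 0.0205, 0, 0, 0, -0.8]

```text
clock: 30.25
tool_pos: [596.4, -1.3, 274.0]
tool_rot: [0.472, 1.568, 0.543]
ft_force: [-0.4, -0.5, -0.6]
width: 22.8
```

```bash
cat >> h.py <<'E'
def nd():
    from plant import imaging
    f=imaging.grab_frame("top"); r=needle(f); print("needle",[(q,2*int(r[q].argmin()),int(r[q].min())) for q in (12,28)]); return f
E
python3 - <<'E'
from h import *
to([596.8,-1.5,271]); nd()
E
```

```text
30.25 [-0.15  0.38  1.6   0.    1.15 -0.22] [596.4  -1.3 274. ] [[0.002, -0.071, 0.998], [0.001, 0.998, 0.071], [-1.0, 0.001, 0.002]] 22.8 [-0.4 -0.5 -0.6]
share [ 0.0074 -0.0007  0.0009]
needle [(12, 272, 52), (28, 258, 37)]
```

Request:
step_arm:
  plan:
    - [0.003, 0, 0, 0, 0, 0, -0.8]
    - [0.006, 0, 0, 0, 0, 0, -0.8]
    - [0.006, 0, 0, 0, 0, 0, -0.8]
    - [0.006, 0, 0, 0, 0, 0, -0.8]

```text
clock: 30.63
tool_pos: [597.9, -1.1, 275.2]
tool_rot: [-0.029, 1.562, 0.042]
ft_force: [0.3, -0.3, -0.3]
width: 22.3
```

Run:
```python
from h import *
from plant import imaging
st()
f=imaging.grab_frame("top"); r=needle(f); print(r[12][15:110].astype(int))
g=imaging.grab_frame("side"); r=needle(g); print(r[12][15:110].astype(int))
```

```text
30.63 [-0.15  0.38  1.6   0.    1.15 -0.22] [597.9  -1.1 275.2] [[0.009, -0.071, 0.997], [0.0, 0.997, 0.071], [-1.0, -0.0, 0.009]] 22.3 [ 0.3 -0.3 -0.3]
[162 162 162 163 163 164 164 164 164 163 163 162 163 163 164 164 164 164
 164 163 162 161 161 161 161 161 160 159 155 150 142 135 126 112  96  81
  69  62  59  58  59  60  60  62  62  64  65  65  66  66  66  66  67  68
  68  69  70  70  70  70  69  69  70  71  72  72  72  72  72  72  72  72
  72  72  72  73  73  74  74  74  73  73  73  72  72  73  73  73  73  73
  73  73  73  73  73]
[223 223 223 223 223 223 223 223 222 223 223 223 223 222 222 222 221 221
 219 219 217 215 213 210 206 203 197 192 187 180 175 167 160 150 137 125
 111  97  85  81  84  97 115 133 150 164 175 183 189 196 205 211 215 218
 220 221 222 222 223 223 223 223 223 223 223 223 223 223 223 223 223 223
 223 223 223 223 222 222 222 222 222 222 222 222 222 222 222 222 222 222
 222 222 222 222 222]
```

Request:
step_arm:
  plan:
    - [0.004, 0, -0.002, 0, 0, 0, -0.8]
    - [0.008, 0, -0.002, 0, 0, 0, -0.8]
    - [0.008, 0, -0.002, 0, 0, 0, -0.8]
    - [0.008, 0, -0.002, 0, 0, 0, -0.8]

```text
clock: 31.07
tool_pos: [596.8, -1.3, 271.2]
tool_rot: [0.009, 1.564, 0.08]
ft_force: [0.2, -0.7, 0.1]
width: 22.8
```

Run:
```python
from h import *
from plant import imaging
st()
g=imaging.grab_frame("side"); r=needle(g); print(2*r[12].argmin(),r[12].min())
```

```text
31.07 [-0.15  0.39  1.6   0.    1.14 -0.22] [596.8  -1.3 271.2] [[0.007, -0.071, 0.997], [0.001, 0.997, 0.071], [-1.0, 0.0, 0.007]] 22.8 [ 0.2 -0.7  0.1]
122 97.25
```

Request:
step_arm:
  plan:
    - [0.003, 0, 0, 0, 0, 0, -0.8]
    - [0.003, 0, 0, 0, 0, 0, -0.8]
    - [0.003, 0, 0, 0, 0, 0, -0.45]
    - [0.003, 0, 0, 0, 0, 0, -0.38]
    - [0.003, 0, 0, 0, 0, 0, -0.36]
    - [0.003, 0, 0, 0, 0, 0, -0.36]

```text
clock: 31.62
tool_pos: [596.9, -1.3, 270.2]
tool_rot: [-0.003, 1.563, 0.068]
ft_force: [-0.1, 0.1, -0.1]
width: 27.2
```

Request:
step_arm:
  plan:
    - [-0.02, 0, 0, 0, 0, 0, -0.36]
    - [-0.06, 0, 0, 0, 0, 0, -0.36]
    - [-0.13, 0, 0, 0, 0, 0, -0.36]
    - [-0.22, 0, 0, 0, 0, 0, -0.3]
    - [-0.3, 0, 0, 0, 0, 0, 0]
    - [-0.3, 0, 0, 0, 0, 0, 0]

```text
clock: 32.12
tool_pos: [598.2, -1.6, 399.8]
tool_rot: [-0.149, 1.547, -0.078]
ft_force: [1.8, -0.4, 0.4]
width: 42.6
```

Request:
step_arm:
  plan:
    - [0, -0.05, -0.06, 0, 0, 0, 0]
    - [0, -0.12, -0.12, 0, 0, 0, 0]
    - [0, -0.2, -0.16, 0, 0, 0, 0]
    - [0, -0.3, -0.2, 0, 0, 0, 0]
    - [0, -0.4, -0.22, 0, 0, 0, 0]
    - [0, -0.45, -0.22, 0, 0, 0, 0]
    - [0, -0.45, -0.22, 0, 0, 0, 0]
    - [0, -0.45, -0.22, 0, 0, 0, 0]

```text
clock: 32.78
tool_pos: [520.7, -188.2, 390.0]
tool_rot: [0.017, 1.563, 0.085]
ft_force: [-0.1, 0.0, 1.0]
width: 42.7
```

Run:
```python
from h import *
from plant import imaging
st(); f=nd(); P=cloud(f)
g=imaging.grab_frame("side"); r=needle(g); print("side",2*r[12].argmin(),r[12].min())
print(*blobs(P,560,640,-30,55,111,130),sep="\n")
b=(P[...,0]>540)&(P[...,0]<660)&(P[...,1]>-60)&(P[...,1]<75)&(P[...,2]>76)&(P[...,2]<125)&(f["img"].max(-1)>70); print(cv2.minAreaRect(P[b][:,:2].astype(np.float32)))
rim=b&(P[...,2]>100)&(P[...,2]<110); q=P[rim]; print("rim plane",np.linalg.lstsq(np.c_[q[:,:2]-[597,16],np.ones(len(q))],q[:,2],rcond=None)[0])
r=needle(f); print("r33",[ (2*i,int(r[33][i])) for i in range(55,96)])
print("tray",*blobs(P,380,580,-420,-200,22,40),sep="\n ")
t0=dict(np.load("top0.npz"))["img"].astype(int); d=abs(f["img"].astype(int)-t0).max(-1)
for n,(u0,u1,v0,v1) in dict(mug=(145,190,125,175),stamp=(322,348,132,165),stapler=(370,398,128,190)).items(): print(n,(d[v0:v1,u0:u1]>40).mean())
```

```text
32.78 [-0.5   0.17  1.61  0.    1.35 -0.57] [ 520.7 -188.2  390. ] [[0.008, -0.068, 0.998], [0.001, 0.998, 0.068], [-1.0, 0.0, 0.008]] 42.7 [-0.1  0.   1. ]
needle [(12, 150, 71), (28, 150, 68)]
side 132 92.8125
(np.int32(53), array([259. , 203.1]), array([598.1,  33.6, 112.8]), array([598.4,  34.2]), array([22.3, 23.4]), 32.7)
(np.int32(35), array([272.3, 201.1]), array([602.1,   1.6, 112.5]), array([602.6,   1.1]), array([12. , 22.5]), 45.0)
(np.int32(16), array([276. , 204.2]), array([594.4,  -7.3, 112.6]), array([594.2,  -7.5]), array([ 7.4, 18.7]), 62.6)
((597.4878540039062, 15.905006408691406), (64.25081634521484, 78.58636474609375), 4.511138916015625)
rim plane [ 3.76128636e-03 -6.81160332e-03  1.05794238e+02]
r33 [(110, 162), (112, 161), (114, 162), (116, 163), (118, 159), (120, 150), (122, 130), (124, 101), (126, 75), (128, 62), (130, 60), (132, 61), (134, 62), (136, 64), (138, 64), (140, 64), (142, 66), (144, 64), (146, 55), (148, 46), (150, 37), (152, 35), (154, 41), (156, 50), (158, 59), (160, 63), (162, 61), (164, 60), (166, 61), (168, 59), (170, 55), (172, 51), (174, 53), (176, 50), (178, 53), (180, 72), (182, 100), (184, 130), (186, 145), (188, 160), (190, 161)]
tray
mug 0.0
stamp 0.0
stapler 0.07027649769585254
```

The needle is midway between the marks (150° raw against about 126° and 180°), the dish is level and centred, and both nuts stand in it. The stapler's 7% pixel change is probably a shadow, so I check its depth and the remaining nuts from the side, then hand in.

Run:
```python
from h import *
from plant import imaging, manip
a=dict(np.load("side0.npz")); g=imaging.grab_frame("side")
for n,f in (("before",a),("now",g)):
    P=cloud(f); print(n,"stapler",*blobs(P,620,760,-380,-260,15,60,60),"nuts",*blobs(P,400,560,-400,-230,22,36,8),sep="\n  ")
print(manip.close_job())
```

```text
before
  stapler
  (np.int32(686), array([358.5, 315.6]), array([ 708.5, -301.9,   41.6]), array([ 709.8, -299.7]), array([100.1,  29.6]), 1.9)
  nuts
  (np.int32(112), array([276.9, 322.5]), array([ 532.4, -274.7,   28.6]), array([ 532.9, -274.6]), array([23.4, 25.5]), 29.6)
  (np.int32(113), array([245.6, 323.9]), array([ 464.6, -263.7,   28.7]), array([ 464.6, -262.9]), array([23.9, 26.2]), 58.2)
  (np.int32(128), array([238.3, 353.1]), array([ 439.6, -324.4,   28.3]), array([ 440.2, -324.1]), array([26.5, 23.4]), 80.1)
  (np.int32(130), array([274.6, 359.7]), array([ 511.3, -353.7,   28.7]), array([ 511.1, -352.9]), array([26.6, 22.9]), 78.2)
now
  stapler
  (np.int32(685), array([358.7, 315.6]), array([ 708.9, -301.9,   41.7]), array([ 709.6, -299.4]), array([100.4,  30.5]), 2.0)
  nuts
  (np.int32(114), array([276.9, 322.6]), array([ 532.3, -275.1,   28.6]), array([ 532.8, -274.3]), array([24.1, 25.5]), 27.6)
  (np.int32(131), array([274.6, 359.7]), array([ 511.1, -353.8,   28.8]), array([ 511.2, -352.7]), array([26.7, 22.8]), 78.2)
the job is handed in; nothing more can be done
None
```

The job is done and handed in at about 33 s. I lifted the dish out of the stand by its tab, stood it upright on the bare desk and let go. I then took it by its two sides, laid it flat on the scale plate with the open side up, and put in two nuts one at a time.

Last checks:
- **Dial:** the needle is midway between the band's marks, at about 2.6 rad; the marks are at about 2.16 and 3.11 rad. My readings can be off by about 4°, well inside the margin.
- **Dish:** it is level to about 0.4° and its middle is within about 2 mm of the plate's centre.
- **Nuts:** the other two are still standing in the tray where they were.
- **Bystanders:** the mug and stamp show no change from the first picture. The stapler's patch showed a 7% pixel change, most likely the arm's shadow, since its measured position matches the first view.
- **Robot:** the arm is clear of everything.

Two checks disagreed:
- **Dial zero:** the dial read 0.05–0.1 rad low with the dish alone (about 1.15 instead of 1.2), which I put down to my placing of the dial's centre.
- **First nut:** it gripped at 22 mm instead of 24, and the gripper rode up 4 mm as it closed. The camera showed the nut held straight, and it now stands in the dish.

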